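# Pack a sediment core into its tray in two layers

## Task

First push the core slabs lying in the tray together until they sit flush against one another and against the stop board with no gaps, then stand the steel pin in the hole in the tray floor just behind them to lock the row. Next lay the white separator card squarely along the top of that row, and stack every core slab from the bench on the card as a second layer: flat, lengthwise and in line with the row below, the first flush against the stop board and each next one flush against its neighbour. Do not knock over the vials or shift the mortar.

Things in the scene. Friction and masses are not known exactly. Their poses are not given: they have to be found in the camera images.
- tray: (all sizes in mm) wooden core tray fixed to the bench: base board 80 (x) x 252 (y) x 25 thick; a straight channel 50 wide and open at its +y end runs along its y between two rails 8 wide that stand 8 above the channel floor; at the -y end stands an upright stop board 12 thick, 87 high above the bench. Origin: on the bench under the tray's centre; z up. The channel floor is 25 above the bench
- tray_stop (a point): point at the foot of the stop board's inner face, on the channel floor, on the channel's centre line; axes as the tray's: +y runs along the channel away from the stop, z up. The channel floor ends 240 from here
- tray_hole (a point): mouth of the round pin hole in the channel floor, on the centre line 190 from the stop face (10 past the end of a closed row of three slabs); hole 12 in diameter, through the 25 thick base to the bench, mouth slightly chamfered
- card: separator card: flat white stiff sheet 66 wide (its x) x 172 long (its y) x 6 thick, 60 g; it is wider than the slabs; origin: centre of its underside. It starts lying level on a wooden rest 40 wide, 130 long, 20 high, centred under it and parallel to it, so that its long edges overhang it by 13
- pin: plain steel pin, 10 in diameter, 90 long, upright, foot chamfered; origin: centre of its foot. It starts standing in a 12 hole of a wooden holder block 40 x 40 x 25 high, its foot on the bench, so 65 of it stick out
- lower1: rigid resin-set sediment core slab, brown with faint pale and dark bands, 44 wide (its x) x 60 long (its y) x 30 high, 160 g; it is wider than the slabs; origin: centre of its underside; the two ends are alike. Starts in the tray's channel, nearest the stop but short of it
- lower2: rigid resin-set sediment core slab, brown with faint pale and dark bands, 44 wide (its x) x 60 long (its y) x 30 high, 160 g; it is wider than the slabs; origin: centre of its underside; the two ends are alike. Starts in the channel, second from the stop, with gaps either side
- lower3: rigid resin-set sediment core slab, brown with faint pale and dark bands, 44 wide (its x) x 60 long (its y) x 30 high, 160 g; it is wider than the slabs; origin: centre of its underside; the two ends are alike. Starts in the channel, third from the stop, lying over the pin hole, with a gap before it
- mortar: bystander: white ceramic mortar with its pestle in it, 100 across, about 110 high; origin: centre of underside
- upper1: rigid resin-set sediment core slab, brown with faint pale and dark bands, 44 wide (its x) x 60 long (its y) x 30 high, 160 g; it is wider than the slabs; origin: centre of its underside; the two ends are alike. Starts flat on the bench to the right of the tray (may be absent)
- upper2: rigid resin-set sediment core slab, brown with faint pale and dark bands, 44 wide (its x) x 60 long (its y) x 30 high, 160 g; it is wider than the slabs; origin: centre of its underside; the two ends are alike. Starts flat on the bench to the right of the tray (may be absent)
- upper3: rigid resin-set sediment core slab, brown with faint pale and dark bands, 44 wide (its x) x 60 long (its y) x 30 high, 160 g; it is wider than the slabs; origin: centre of its underside; the two ends are alike. Starts flat on the bench to the right of the tray (may be absent)
- vial1: bystander: clear capped sample vial standing upright, 31 across, 80 high; origin: centre of underside
- vial2: bystander: clear capped sample vial standing upright, 31 across, 80 high; origin: centre of underside
- vial3: bystander: clear capped sample vial standing upright, 31 across, 80 high; origin: centre of underside
There are look-alikes about, which are no part of the job. What is shaped like the upper1 but red is not meant.

How it is judged:
By the outcome, as a careful person would: the job done as asked, in the order asked, and still so for the second after the job is handed in, with the robot touching nothing.
Of upper1, upper2, upper3 only 2 to 3 are there at a start; the rules pass over those that are not, and their reading is None.
At some moment in a run one of upper1, upper2, upper3 may be knocked a few centimetres aside while the robot is not near it.
It also fails if it takes over 210 s, if anything falls off the work surface, if the arm or the gripper's body presses on something with over 40 N, if the wrist force passes 120 N, or if a joint passes its speed limit or range.

## Robot

A 7-joint arm with a two-finger parallel gripper is mounted at the origin on the work surface. World frame = base frame: x ahead of the robot, y to its left, z up, the work surface at z = 0. Lengths are in mm, angles in rad, forces in N, time in s.
With the tool pointing down it reaches from about 400 to 875 mm from the base axis. Payload 4.4 kg.
Tool frame: the origin (TCP) lies midway between the tips of the shut fingers; the grasp point (between the pads) lies 19 mm behind it; z points along the fingers, y is the line along which they close (so a half turn about z gives the same grasp; the last joint's range is limited). The gripper opens to 85 mm and grips with 20 to 120 N. Pads are 22 mm wide; open, the fingers measure 114 mm over their backs; the gripper's body (76 mm by 85 mm) begins 54 mm behind the grasp point. The pads swing forward as they close: fully open they stand 13 mm farther back than shut.
Start: joints at [1.186, 0.628, 0.038, 1.517, -0.027, 0.996, -0.02], TCP at [203.756, -617.253, 231.313] pointing down, gripper open.
Joint ranges: [-3.06, 3.06], [-0.37, 2.12], [-1.25, 1.32], [0.18, 2.47], [-1.1, 4.24], [0.23, 1.98], [-2.94, 2.94]. Speed limits (rad/s): [2.57, 2.57, 3.14, 3.14, 3.14, 3.14, 3.14].

## Interface

Orientations are given as [roll, pitch, yaw] about the fixed x, y, z axes, in that order (R = Rz(yaw) Ry(pitch) Rx(roll)).
In Python, from cell import ctrl gives the robot as it stands.
- The arm moves only by the shell command python3 -m crank 'ROWS' [OPENING]. ROWS is JSON, a list that holds one entry, the list of rows, each a list of 4 numbers: the shift along the tool's x, y, z normalised to -1 to 1, where 1 is 2.5 cm, then the turn about the tool's z normalised to -1 to 1, where 1 is 0.08 rad. In form: [[[dx, dy, dz, turn], ...]]. A call has 1 to 12 rows; each row shifts and turns the commanded pose from where the row before left it, along the tool's axes as they then stand; what a row does not reach is not made up. A row lasts 1/12 s, in which the tool goes at most 41.7 mm and 7.16 degrees, less where a joint would pass 70% of its speed; a pose out of reach is approached as far as the arm can. A call with a number of a shift or a turn outside -1 to 1 is refused whole. A call with a gripper value outside its range is refused whole. OPENING is the closure, from -1 (fully open) to 1 (shut), set as the call begins (- or left out, the last holds). The fingers move at their own pace and stop on an object; the grip force is fixed at half the most. Time passes only in rows, so rows that do not move let the fingers close. It gives the time, the measured TCP pose, the force, the opening and the grip force at its end, in the units of the state.
- ctrl.read_state(): the state, without advancing time (a new reading comes with each control period).
- ctrl.get_image(name): name is "scene" or "side" or "wrist"; returns a dict with "img" (480x640x3 uint8, red, green, blue), "intrinsics" (3x3 intrinsics, pixels), "extrinsics" (4x4, takes a point from camera to world coordinates). Camera axes: x right, y up, looking along -z (the intrinsics and any distortion apply to the point x, -y, -z); pixel columns grow to the right and rows downward; lengths in mm; the calibration is good to about 2 mm. The wrist camera is an equidistant fisheye: a pixel r from the principal point sees the ray r / f radians off the axis. A picture is of the moment at which its call begins. There is no depth.
- ctrl.finish_job(): hands the job in; it is judged then, once.
Trained networks look in the newest picture that a camera, given by its name, has taken for a name from the list of things; names that differ only in an ending like _2 or _b are one class to them, and where a whole thing is asked for, a point or a joint stands for the part that bears it (a point fixed in the world has none). Each returns a list of dicts, best first, with "confidence" (0 to 1); they miss things now and then, are a little off and sometimes report something else, mostly with a low value. They report only what shows in the picture. A call takes as long as a camera call. They do not tell look-alikes from the thing itself.
- ctrl.find_in(camera, target): "position" ([row, column] in pixels, amid what is visible of it).
- ctrl.trace(camera, target): "mask" (480x640 bool, what is visible of it) and "position" ([row, column] in pixels, amid what is visible of it).
- ctrl.place_of(camera, target): "position" ([row, column] in pixels: a listed point, or the origin of a listed thing).
The state is a dict: "clock": time; "qpos": joint angles; "qd": joint speeds; "tau": joint torques, N m; "eef_pos": TCP position; "tool_rot": TCP orientation; "force": force on the tool from outside, world axes, zero at the start; "torque": the same for the moment, N m; "width": finger opening in mm; "gripper_force": force on a finger pad.
Only numpy, scipy, OpenCV 4.12 (cv2) and the standard library are available. Lean on these libraries where they do the work, as an engineer would, in place of code of your own. Each camera call takes 0.05 s, during which the arm holds its last target. There are 200 camera calls.

## Working session

There is one attempt and no reset: what is moved stays moved. The work goes in short steps, Python scripts to look and compute and a shell command to move; the robot and the scene stay as the last step left them, time stands still between calls to the robot, and variables do not carry over. Pictures are saved under pics/ and viewed, at most 14 in all, crops included, and the job is handed in when it is done.

```bash
ls; mkdir -p pics; python3 - <<'E'
from cell import ctrl
import cv2,numpy as np
s=ctrl.read_state(); print(s)
for n in ("scene","side"):
    d=ctrl.get_image(n); cv2.imwrite(f"pics/{n}0.png",d["img"][:,:,::-1]); print(n,d["intrinsics"],d["extrinsics"].__repr__())
    for t in ["tray","tray_stop","tray_hole","card","pin","lower1","upper1","mortar","vial1"]:
        print(t,[(np.round(r["position"]).tolist(),round(r["confidence"],2)) for r in ctrl.place_of(n,t)])
E
```

```text
pics
{'clock': 0.0, 'qpos': array([ 1.18620673,  0.62930857,  0.03845378,  1.51837662, -0.02697994,
        0.99627998, -0.0199622 ]), 'qd': array([ 0.0010609 ,  0.00060636,  0.00185239,  0.00115166,  0.00062421,
        0.00110484, -0.00139518]), 'tau': array([-5.98498609e-04, -5.63402867e+01,  1.22552276e+00, -1.93444026e+01,
        1.08444181e-02,  1.07007462e-02,  1.01017989e-06]), 'eef_pos': array([ 203.54255496, -616.65665959,  230.41088066]), 'tool_rot': array([-3.13973901e+00,  4.63057321e-05,  3.18828603e-01]), 'force': array([-0.43035095, -0.78612562, -0.26076592]), 'torque': array([ 0.01044231, -0.00274357,  0.0120044 ]), 'gripper_force': 0.0, 'width': 85.28015161391342}
scene [[580.67992205   0.         314.70942684]
 [  0.         580.67992205 228.98295414]
 [  0.           0.           1.        ]] array([[ 1.59499563e-01, -7.04299309e-01,  6.91753115e-01,
         1.27677596e+03],
       [ 9.87140225e-01,  1.06204663e-01, -1.19476967e-01,
        -1.60358531e+02],
       [ 1.06801386e-02,  7.01913850e-01,  7.12181776e-01,
         7.55844749e+02],
       [ 0.00000000e
[... 744 characters left out ...]
.15633671e+02],
       [-4.53868578e-01, -5.00329805e-01,  7.37342119e-01,
         6.25409012e+02],
       [-5.88286681e-03,  8.29145182e-01,  5.59002379e-01,
         5.90741604e+02],
       [ 0.00000000e+00,  0.00000000e+00,  0.00000000e+00,
         1.00000000e+00]])
tray [([381.0, 230.0], 0.69)]
tray_stop [([315.0, 264.0], 0.58)]
tray_hole [([404.0, 202.0], 0.77)]
card [([269.0, 321.0], 0.6)]
pin [([346.0, 359.0], 0.49)]
lower1 [([334.0, 249.0], 0.81), ([372.0, 228.0], 0.81), ([412.0, 197.0], 0.72)]
upper1 [([218.0, 417.0], 0.91), ([242.0, 343.0], 0.77), ([244.0, 406.0], 0.65)]
mortar [([270.0, 219.0], 0.75)]
vial1 [([248.0, 264.0], 0.91), ([441.0, 326.0], 0.71), ([207.0, 305.0], 0.58)]
```

View pics/scene0.png

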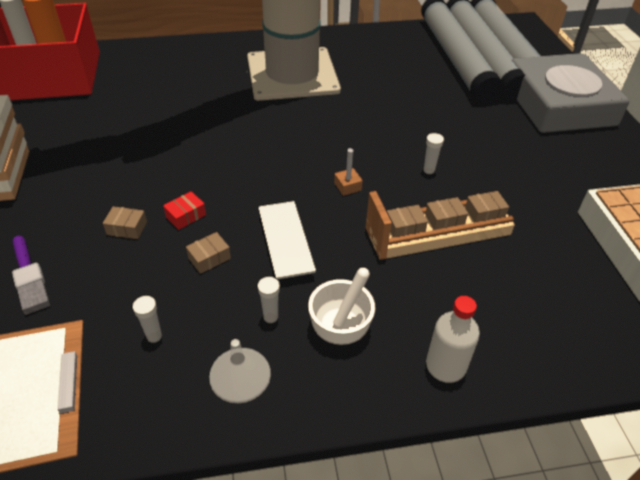

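View pics/side0.png

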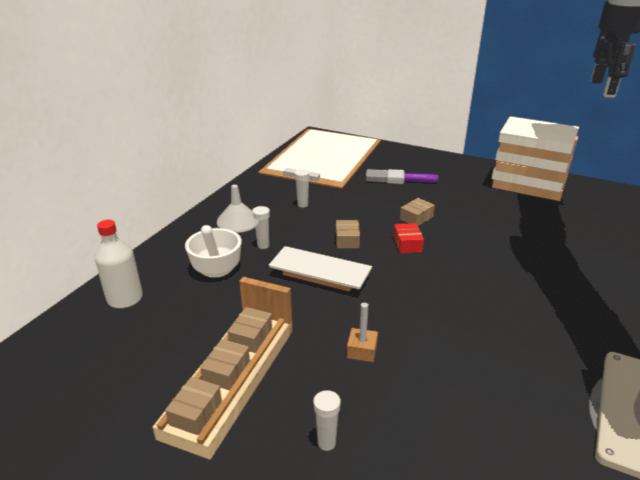

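```bash
cat > h.py <<'E'
from cell import ctrl
import cv2,numpy as np
from scipy.optimize import minimize, least_squares
CAM={}
def shot(n,save=None):
    d=ctrl.get_image(n); CAM[n]=d
    if save: cv2.imwrite(f"pics/{save}.png",d["img"][:,:,::-1])
    return d
def proj(n,P):
    d=CAM[n]; E=d["extrinsics"]; K=d["intrinsics"]
    p=(np.atleast_2d(P)-E[:3,3])@E[:3,:3]; v=np.c_[p[:,0],-p[:,1],-p[:,2]]
    if n=="wrist":
        r=np.hypot(v[:,0],v[:,1]); th=np.arctan2(r,v[:,2]); k=th/np.maximum(r,1e-9)
        q=np.c_[v[:,0]*k,v[:,1]*k]
    else: q=v[:,:2]/v[:,2:]
    return np.c_[q[:,0]*K[0,0]+K[0,2], q[:,1]*K[1,1]+K[1,2]]  # col,row
def unproj(n,rc,z):
    d=CAM[n]; E=d["extrinsics"]; K=d["intrinsics"]
    x=(rc[1]-K[0,2])/K[0,0]; y=(rc[0]-K[1,2])/K[1,1]
    if n=="wrist":
        th=np.hypot(x,y); k=np.sin(th)/max(th,1e-9); v=np.array([x*k,-y*k,-np.cos(th)])
    else: v=np.array([x,-y,-1.])
    v=E[:3,:3]@v; o=E[:3,3]; return o+v*(z-o[2])/v[2]
def box(x,y,yaw,w,l,z0,z1,oy=0,ox=0):
    c,s=np.cos(yaw),np.sin(yaw); out=[]
    for a in np.linspace(-w/2,w/2,5):
        for b in np.linspace(-l/2,l/2,9):
            if abs(a)<w/2-1e-6 and abs(b)<l/2-1e-6: continue
            for z in (z0,z1):
                A=a+ox;B=b+oy; out.append([x+c*A-s*B,y+s*A+c*B,z])
    return np.array(out)
def sil(n,boxes):
    S=4; m=np.zeros((480*2,640*2),np.uint8)
    for b in boxes:
        h=cv2.convexHull(((proj(n,b)*2+.5)*16).astype(np.int32))
        cv2.fillConvexPoly(m,h,255,cv2.LINE_AA,4)
    return cv2.resize(m,(640,480),interpolation=cv2.INTER_AREA)/255.
def fit(masks,model,x0,ign={}):
    """masks {cam:bool}; model(p)->list of point sets"""
    f=lambda p:sum(np.abs(sil(n,model(p))-m)[~ign[n] if n in ign else slice(None)].sum() for n,m in masks.items())
    best=None
    for dy in (0,.4,-.4,.8):
        s0=np.array(x0,float)+[0,0,dy]
        sx=np.vstack([s0,s0+[12,0,0],s0+[0,12,0],s0+[0,0,.25]])
        r=minimize(f,s0,method="Nelder-Mead",options=dict(initial_simplex=sx,xatol=.02,fatol=.5,maxiter=200))
        if best is None or r.fun<best.fun: best=r
    a=sum(m.sum() for m in masks.values())
    return best.x,best.fun/a
def near(n,t,P,maxd=25):
    """mask nearest the projection of P"""
    u=proj(n,P)[0]; c=[]
    for r in ctrl.trace(n,t):
        p=r["position"]; c.append((np.hypot(p[1]-u[0],p[0]-u[1]),r))
    c=[x for x in c if x[0]<maxd]
    return min(c,key=lambda x:x[0])[1]["mask"] if c else None
E
cat > m1.py <<'E'
from h import *
for n in("scene","side"): shot(n)
def f3(x,y,yaw,w,l,z0,z1): return [box(x,y,yaw,w,l,z0,z1)]
T={n:{t:ctrl.trace(n,t) for t in("upper1","lower1","card","pin","mortar","vial1","tray")} for n in("scene","side")}
def pick(n,t,P):
    u=proj(n,P)[0]; c=[(np.hypot(r["position"][1]-u[0],r["position"][0]-u[1]),i) for i,r in enumerate(T[n][t])]
    c=[q for q in c if q[0]<18]; return T[n][t][min(c)[1]]["mask"] if c else None
def do(name,t,rc,w,l,z0,z1):
    P=unproj("scene",rc,(z0+z1)/2)
    M={n:m for n in("scene","side") if (m:=pick(n,t,P)) is not None}
    if not M: print(name,"none",P);return
    for k in [M]+[{n:M[n]} for n in M]*(len(M)>1):
        x,e=fit(k,lambda p:f3(*p,w,l,z0,z1),[P[0],P[1],0]); print(name,list(k),np.round(x,3),round(e,3))
do("upA","upper1",(222,125),44,60,0,30)
do("upB","upper1",(252,208),44,60,0,30)
do("red","upper1",(210,185),44,60,0,30)
for i,rc in enumerate([(221,406),(215,447),(207,488)]): do(f"low{i+1}","lower1",rc,44,60,25,55)
do("card","card",(239,286),66,172,20,26)
for n in T:
  for t in T[n]: print(n,t,[(np.round(r["position"]).tolist(),int(r["mask"].sum()),round(r["confidence"],2)) for r in T[n][t]])
# tray: union with slabs
M={}
for n in T:
    m=T[n]["tray"][0]["mask"].copy()
    for r in T[n]["lower1"][:3]: m|=r["mask"]
    M[n]=m
P=unproj("scene",(233,439),0)
s0=[unproj("scene",(221,c),40)[:2] for c in(406,)]
def tm(p):
    return [box(*p,80,252,0,25)]+[box(*p,8,240,25,33,6,s*29) for s in(-1,1)]+[box(*p,80,12,0,87,-120)]
slabs=[]
for n in T: pass
ign={}
for n in T:
    k=np.zeros((480,640),np.uint8)
    for r in T[n]["lower1"][:3]: k|=r["mask"].astype(np.uint8)
    ign[n]=cv2.dilate(k,np.ones((7,7)))>0
for k in [M,{"scene":M["scene"]},{"side":M["side"]}]:
    x,e=fit(k,tm,[P[0],P[1],0.],ign); print("tray",list(k),np.round(x,3),round(e,3))
for t,z in(("tray_stop",25),("tray_hole",25),("pin",0),("mortar",0),("vial1",0)):
    for n in T: print(t,n,[np.round(unproj(n,r["position"],z)[:2]).tolist() for r in ctrl.place_of(n,t)])
E
python3 m1.py
```

```text
upA ['scene', 'side'] [ 4.89010e+02 -3.71545e+02 -2.90000e-01] 0.111
upA ['scene'] [ 4.87226e+02 -3.72581e+02 -2.92000e-01] 0.083
upA ['side'] [ 4.90318e+02 -3.70883e+02 -2.45000e-01] 0.124
upB ['scene', 'side'] [ 5.85376e+02 -2.25934e+02  4.04000e-01] 0.112
upB ['scene'] [ 5.84807e+02 -2.26463e+02  3.68000e-01] 0.117
upB ['side'] [ 5.86753e+02 -2.26625e+02  4.34000e-01] 0.081
red ['scene', 'side'] [ 472.622 -265.129    0.506] 0.097
red ['scene'] [ 470.854 -266.38     0.498] 0.083
red ['side'] [ 473.142 -264.045    0.516] 0.079
low1 ['scene', 'side'] [5.87920e+02 1.22496e+02 1.02000e-01] 0.16
low1 ['scene'] [ 5.84694e+02  1.23569e+02 -2.80000e-02] 0.183
low1 ['side'] [5.88410e+02 1.23087e+02 1.29000e-01] 0.117
low2 ['scene', 'side'] [5.78403e+02 1.98039e+02 1.28000e-01] 0.141
low2 ['scene'] [5.76076e+02 1.97305e+02 1.22000e-01] 0.096
low2 ['side'] [5.79484e+02 1.99744e+02 2.03000e-01] 0.136
low3 ['scene', 'side'] [5.73377e+02 2.77123e+02 1.37000e-01] 0.121
low3 ['scene'] [5.69623e+02 2.75390e+02 3.02000e-01] 0.198
low3 ['side'] [5.73649e+02 2.77276e+02 1.37000e-01] 0.068
card ['scene
[... 977 characters left out ...]
ide mortar [([252.0, 213.0], 2208, 0.72)]
side vial1 [([187.0, 304.0], 426, 0.84), ([227.0, 260.0], 528, 0.64)]
side tray [([377.0, 244.0], 5992, 0.64)]
tray ['scene', 'side'] [5.80517e+02 1.90684e+02 9.50000e-02] 0.026
tray ['scene'] [5.7793e+02 1.8897e+02 9.6000e-02] 0.019
tray ['side'] [5.80816e+02 1.91286e+02 9.40000e-02] 0.012
tray_stop scene [[596.0, 72.0]]
tray_stop side []
tray_hole scene [[577.0, 264.0]]
tray_hole side [[573.0, 263.0]]
pin scene [[440.0, 48.0]]
pin side [[436.0, 52.0]]
mortar scene [[760.0, -35.0]]
mortar side [[760.0, -27.0], [586.0, -217.0]]
vial1 scene [[409.0, 230.0], [729.0, -130.0], [737.0, -315.0]]
vial1 side [[726.0, -132.0], [728.0, -305.0], [414.0, 228.0]]
```

The scene picture shows the tray at about (col 440, row 230), and the pin holder at (348,180). The card is at (286,240), with brown slabs at (125,222) and (208,252) and the red look-alike at (185,210). So only two uppers are present, and the side view agrees. I'll turn the tool into the tray's axes and go above the channel's open end.

```bash
cat > plan.py <<'E'
import sys; from h import *
s=ctrl.read_state(); p=s["eef_pos"]; psi=s["tool_rot"][2]
def go(x=None,y=None,z=None,yaw=None):
    t=np.array([p[0] if x is None else x,p[1] if y is None else y,p[2] if z is None else z]); a=psi if yaw is None else yaw
    d=t-p; c,s_=np.cos(a),np.sin(a)
    print("turn units",round((psi-a+np.pi)%(2*np.pi)/.08-np.pi/.08,2),"then dx,dy,dz units",np.round([(c*d[0]+s_*d[1])/25,(s_*d[0]-c*d[1])/25,-d[2]/25],3))
if __name__=="__main__":
    print(round(s["clock"],2),p.round(1),s["tool_rot"].round(4),s["force"].round(1),round(s["width"],1),s["gripper_force"])
    if len(sys.argv)>1: go(*[None if a=="-" else float(a) for a in sys.argv[1:]])
E
T='[0,0,0,-1]'
python3 -m crank '[[[0,0,0,-1],[0,0,0,-1],[0,0,0,-1],[0,0,0,-1],[0,0,0,-1],[0,0,0,-1],[0,0,0,-1],[0,0,0,-1],[0,0,0,-1],[0,0,0,-1],[0,0,0,-1],[0,0,0,-1]]]' -
python3 -m crank '[[[0,0,0,-1],[0,0,0,-1],[0,0,0,-1],[0,0,0,-1],[0,0,0,-0.85],[0.77,0.67,0,0],[0.77,0.67,0,0],[0.77,0.67,0,0],[0.77,0.67,0,0],[0.77,0.67,0,0],[0.77,0.67,0,0],[0.77,0.67,0,0]]]'
python3 plan.py 500 -200 - 1.666
```

```text
clock: 3.3
eef_pos: [203.6, -617.3, 231.3]
tool_rot: [-3.142, 0.0, 1.283]
force: [0.2, -0.5, -0.2]
width: 85.7
gripper_force: 0.0
clock: 4.3
eef_pos: [308.0, -471.0, 231.4]
tool_rot: [3.142, 0.0, 1.666]
force: [1.0, 0.1, 0.8]
width: 85.2
gripper_force: 0.0
4.3 [ 308.  -471.   231.4] [3.1415e+00 3.0000e-04 1.6664e+00] [1.  0.1 0.8] 85.2 0.0
turn units 0.01 then dx,dy,dz units [10.06   8.674 -0.   ]
```

```bash
python3 -m crank '[[[0.77,0.67,0,0],[0.77,0.67,0,0],[0.77,0.67,0,0],[0.77,0.67,0,0],[0.77,0.67,0,0],[0.77,0.67,0,0],[0.77,0.67,0,0],[0.77,0.67,0,0],[0.77,0.67,0,0],[0.77,0.67,0,0],[0.77,0.67,0,0],[0.77,0.67,0,0]]]' 1
python3 -m crank '[[[0.95,0.2,0,0],[0.95,0.2,0,0],[0.95,0.2,0,0],[0.95,0.2,0,0],[0.95,0.2,0,0],[0.95,0.2,0,0],[0.95,0.2,0,0],[0.95,0.2,0,0],[0.95,0.2,0,0],[0.95,0.2,0,0],[0.95,0.2,0,0],[0.95,0.2,0,0]]]'
python3 -m crank '[[[0.75,0.1,0,0],[0.75,0.1,0,0],[0.75,0.1,0,0],[0.75,0.1,0,0],[0.75,0.1,0,0],[0.75,0.1,0,0],[0,0,0,0],[0,0,0,0]]]'
python3 - <<'E'
from h import *
d=shot("wrist","w1"); print(d["intrinsics"],d["extrinsics"],ctrl.read_state()["eef_pos"])
for t in("tray_stop","tray_hole","lower1","pin"):
    for r in ctrl.place_of("wrist",t): print(t,np.round(r["position"]),round(r["confidence"],2),unproj("wrist",r["position"],0 if t=="pin" else 25).round(1))
E
```

```text
clock: 5.3
eef_pos: [486.2, -221.8, 231.5]
tool_rot: [3.141, 0.0, 1.667]
force: [0.8, -0.4, -0.2]
width: 0.0
gripper_force: 0.0
clock: 6.3
eef_pos: [518.1, 67.9, 231.5]
tool_rot: [3.141, 0.0, 1.667]
force: [0.4, 0.5, 0.1]
width: -0.1
gripper_force: 0.0
clock: 6.97
eef_pos: [521.9, 181.1, 231.4]
tool_rot: [3.141, -0.0, 1.669]
force: [-0.1, -0.5, 0.6]
width: -0.0
gripper_force: 0.0
[[371.64829954   0.         319.10433718]
 [  0.         371.64829954 239.27976688]
 [  0.           0.           1.        ]] [[ 9.95257531e-01 -9.18877122e-02 -3.19232750e-02  5.14010132e+02]
 [ 9.72751100e-02  9.40103101e-01  3.26716563e-01  2.63695611e+02]
 [-1.00677725e-05 -3.28272460e-01  9.44583078e-01  3.74405240e+02]
 [ 0.00000000e+00  0.00000000e+00  0.00000000e+00  1.00000000e+00]] [522.00901486 179.65633821 231.24484264]
lower1 [193. 379.] 0.9 [578.6 195.5  25. ]
lower1 [265. 375.] 0.85 [585.4 120.7  25. ]
lower1 [109. 387.] 0.66 [576.1 276.6  25. ]
pin [299. 232.] 0.8 [433.1  51.7   0. ]
```

View pics/w1.png

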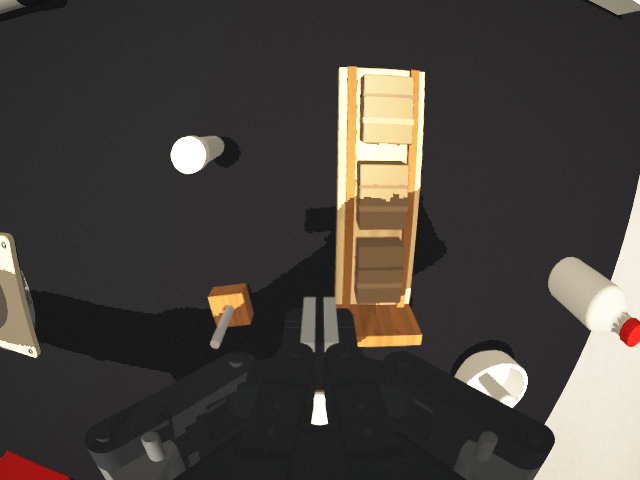

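The wrist view shows the tray (col 340–425, row 70–345) with three slabs in the channel, and the pin with its holder at (230,305). I'll fit the tray in this view and in the others.

```bash
cat > m2.py <<'E'
from h import *
shot("wrist")
tr=ctrl.trace("wrist","tray"); lo=ctrl.trace("wrist","lower1")
m=tr[0]["mask"].copy(); k=np.zeros((480,640),np.uint8)
for r in lo: k|=r["mask"].astype(np.uint8)
m|=k>0
ig=cv2.dilate(k,np.ones((7,7)))>0
ig[280:,:355]=True
def tm(p):
    return [box(*p,80,252,0,25)]+[box(*p,8,240,25,33,6,s*29) for s in(-1,1)]+[box(*p,80,12,0,87,-120)]
x,e=fit({"wrist":m},tm,[579,190,0.095],{"wrist":ig}); print("tray",x.round(3),round(e,3))
u=np.array([-np.sin(x[2]),np.cos(x[2])]); st=x[:2]-114*u; print("stop",st,"hole",st+190*u)
for r in lo:
    P=unproj("wrist",r["position"],40); y,e=fit({"wrist":r["mask"]},lambda p:[box(*p,44,60,25,55)],[P[0],P[1],.09]); v=y[:2]-st; print(y.round(3),round(e,3),"along",v@u,"lat",v@[u[1],-u[0]])
for n in("scene","side"): shot(n)
E
python3 m2.py; python3 plan.py 565 338 - 1.667
```

```text
tray [5.79664e+02 1.88847e+02 9.10000e-02] 0.17
stop [590.01770915  75.31837473] hole [572.76089102 264.5330735 ]
[5.72249e+02 2.76098e+02 1.01000e-01] 0.041 along 201.56390154252026 lat 0.5408461158971827
[5.77922e+02 1.98604e+02 9.80000e-02] 0.032 along 123.87482060824087 lat -0.8479632797248469
[394.445 223.603   2.023] 1.48 along 165.43475699101316 lat -181.29635875890696
7.47 [522.1 179.8 231.4] [3.1415e+00 1.0000e-04 1.6662e+00] [-0.3  0.   1. ] 0.0 0.0
turn units -0.01 then dx,dy,dz units [ 6.134  2.315 -0.   ]
```

```bash
python3 -m crank '[[[0.75,0.3,0,0],[0.75,0.3,0,0],[0.75,0.3,0,0],[0.75,0.3,0,0],[0.75,0.3,0,0],[0.75,0.3,0,0],[0.75,0.3,0,0],[0.75,0.2,0,0],[0,0,0,0],[0,0,0,0]]]' 1
python3 -m crank '[[[0,0,0.8,0],[0,0,0.8,0],[0,0,0.8,0],[0,0,0.8,0],[0,0,0.8,0],[0,0,0.8,0],[0,0,0.8,0],[0,0,0.8,0],[0,0,0.8,0],[0,0,0.45,0],[0,0,0,0],[0,0,0,0]]]'
python3 plan.py 565 337 40 1.666
```

```text
clock: 8.3
eef_pos: [564.4, 336.1, 230.9]
tool_rot: [-3.141, -0.0, 1.669]
force: [0.1, -0.6, 0.8]
width: -0.1
gripper_force: 0.0
clock: 9.3
eef_pos: [565.0, 334.1, 40.0]
tool_rot: [-3.141, 0.001, 1.666]
force: [0.4, -0.8, 0.1]
width: 0.1
gripper_force: 0.0
9.3 [565.  334.1  40. ] [-3.141e+00  8.000e-04  1.666e+00] [ 0.4 -0.8  0.1] 0.1 0.0
turn units 0.0 then dx,dy,dz units [0.115 0.011 0.002]
```

```bash
python3 -m crank '[[[-0.2,0,0,0],[-0.2,0,0,0],[-0.2,0,0,0],[-0.2,0,0,0],[-0.2,0,0,0],[-0.2,0,0,0],[-0.2,0,0,0],[-0.2,0,0,0],[-0.2,0,0,0],[-0.2,0,0,0],[-0.1,0,0,0],[-0.1,0,0,0]]]'
python3 -m crank '[[[-0.06,0,0,0],[-0.06,0,0,0],[0,0,0,0]]]'
python3 -m crank '[[[-0.06,0,0,0],[-0.06,0,0,0],[0,0,0,0]]]'
python3 plan.py 572.2 266.2 - 1.666
```

```text
clock: 10.3
eef_pos: [570.4, 281.0, 40.4]
tool_rot: [3.141, -0.002, 1.667]
force: [-0.5, 5.0, 3.7]
width: 0.3
gripper_force: 2.4
clock: 10.55
eef_pos: [570.6, 277.7, 40.3]
tool_rot: [3.141, -0.001, 1.667]
force: [0.2, 4.2, 3.5]
width: -0.3
gripper_force: 2.2
clock: 10.8
eef_pos: [570.8, 274.7, 40.2]
tool_rot: [3.141, -0.001, 1.667]
force: [-0.6, 5.5, 3.7]
width: 0.1
gripper_force: 2.3
10.8 [570.8 274.7  40.2] [ 3.1412e+00 -5.0000e-04  1.6671e+00] [-0.6  5.5  3.7] 0.1 2.282486669719219
turn units 0.01 then dx,dy,dz units [-0.343  0.022 -0.   ]
```

```bash
python3 -m crank '[[[-0.07,0,0,0],[-0.07,0,0,0],[-0.06,0,0,0],[0,0,0,0]]]'
python3 -m crank '[[[-0.04,0,0,0],[0,0,0,0]]]'
python3 -m crank '[[[-0.04,0,0,0],[0,0,0,0]]]'
python3 -m crank '[[[-0.04,0,0,0],[0,0,0,0]]]'
```

```text
clock: 11.13
eef_pos: [571.3, 269.4, 40.1]
tool_rot: [3.141, -0.0, 1.667]
force: [0.7, 5.0, 3.2]
width: -0.4
gripper_force: 2.2
clock: 11.3
eef_pos: [571.3, 268.5, 40.1]
tool_rot: [3.141, -0.0, 1.667]
force: [0.1, 5.7, 3.4]
width: 0.0
gripper_force: 2.3
clock: 11.47
eef_pos: [571.4, 267.6, 40.1]
tool_rot: [3.141, -0.0, 1.667]
force: [-0.4, 5.8, 3.1]
width: -0.1
gripper_force: 2.5
clock: 11.63
eef_pos: [571.4, 267.6, 40.1]
tool_rot: [3.141, -0.002, 1.667]
force: [-0.5, 6.6, 3.3]
width: 0.2
gripper_force: 3.2
```

```bash
python3 -m crank '[[[-0.08,0,0,0],[0,0,0,0]]]'
python3 -m crank '[[[-0.08,0,0,0],[0,0,0,0],[0,0,0,0]]]'
python3 -m crank '[[[-0.08,0,0,0],[0,0,0,0],[0,0,0,0]]]'
```

```text
clock: 11.8
eef_pos: [571.4, 267.6, 40.2]
tool_rot: [3.14, -0.005, 1.668]
force: [0.2, 9.1, 1.2]
width: 0.0
gripper_force: 4.7
clock: 12.05
eef_pos: [571.6, 267.5, 40.2]
tool_rot: [3.14, -0.007, 1.669]
force: [-0.6, 12.7, 0.4]
width: 0.4
gripper_force: 6.1
clock: 12.3
eef_pos: [571.8, 267.5, 40.5]
tool_rot: [3.138, -0.01, 1.67]
force: [0.6, 14.6, -0.7]
width: -0.1
gripper_force: 7.5
```

```bash
python3 -m crank '[[[0.3,0,0,0],[0.3,0,0,0],[0.2,0,0,0],[0,0,-0.8,0],[0,0,-0.8,0],[0,0,-0.8,0],[0,0,-0.8,0],[0,0,0,0]]]'
python3 -m crank '[[[-0.7,0,0,0],[-0.7,0,0,0],[-0.7,0,0,0],[-0.7,0,0,0],[-0.7,0,0,0],[-0.7,0,0,0],[0,0,0,0],[0,0,0,0],[0,0,0,0]]]'
python3 - <<'E'
from h import *
d=shot("wrist","w2"); print(ctrl.read_state()["eef_pos"])
for t,z in(("tray_hole",25),("lower1",25),("pin",0)):
    for r in ctrl.place_of("wrist",t): print(t,np.round(r["position"],1),round(r["confidence"],2),unproj("wrist",r["position"],z).round(1))
shot("scene");print([unproj("scene",r["position"],25).round(1) for r in ctrl.place_of("scene","tray_hole")])
shot("side");print([unproj("side",r["position"],25).round(1) for r in ctrl.place_of("side","tray_hole")])
E
```

```text
clock: 12.97
eef_pos: [572.3, 279.8, 123.4]
tool_rot: [3.137, 0.0, 1.665]
force: [-0.4, 0.1, -0.1]
width: 0.2
gripper_force: 0.0
clock: 13.72
eef_pos: [579.8, 176.2, 119.7]
tool_rot: [-3.141, -0.0, 1.667]
force: [-0.8, 0.4, -0.8]
width: 0.1
gripper_force: 0.0
[579.7843333  176.90613943 119.77313009]
tray_hole [103.4 322.1] 0.81 [573.2 266.3  25. ]
lower1 [255.9 317. ] 0.96 [579.6 164.4  25. ]
lower1 [168.2 322.4] 0.76 [577.4 224.9  25. ]
pin [343.9 151.7] 0.87 [435.7  50.7   0. ]
[array([577.9, 271.1,  25. ])]
[array([576.3, 264.2,  25. ])]
```

View pics/w2.png

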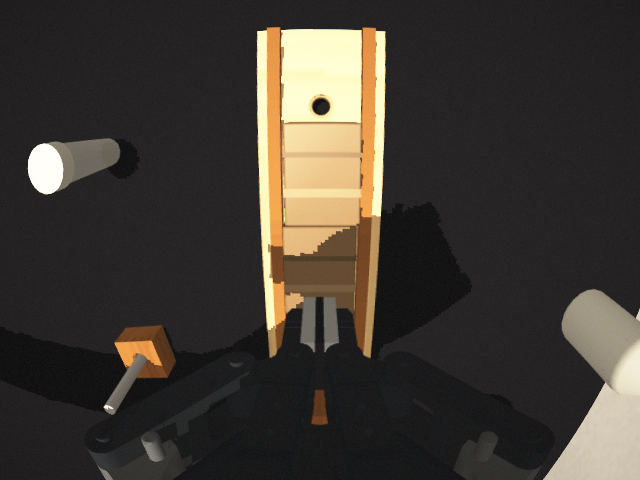

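The picture shows the row closed (slab joints at row 225 and row 290), with the hole free at (col 320, row 105). Next I measure the hole by its dark blob and go to view the pin.

```bash
python3 - <<'E'
from h import *
d=shot("wrist"); g=cv2.cvtColor(d["img"],cv2.COLOR_RGB2GRAY)
sub=g[90:121,305:337]; ys,xs=np.nonzero(sub<90); c=(ys.mean()+90,xs.mean()+305); print(c,len(ys),ys.min()+90,ys.max()+90,xs.min()+305,xs.max()+305,unproj("wrist",c,25))
for z,rc in((25,(105,285)),): pass
# slab far end: edge row near 122 at column 320, z=55
col=g[108:135,320].astype(int); print(col)
print("row end top",unproj("wrist",(122.5,320),55))
E
python3 plan.py 445 -33 200 1.667
```

```text
(np.float64(105.91363636363636), np.float64(319.96363636363634)) 220 98 114 312 328 [572.37368449 264.58874594  25.        ]
[ 34  38  38  41  34  34  61 180 234 234 241 246 246 225 136 169 208 220
 220 221 219 221 220 219 219 218 220]
row end top [573.29089224 254.6134448   55.        ]
14.17 [580.2 176.  120.1] [ 3.1415 -0.      1.6672] [-0.9 -0.2 -0.2] -0.2 0.0
turn units 0.0 then dx,dy,dz units [-7.802 -6.186 -3.197]
```

```bash
python3 -m crank '[[[0,0,-0.8,0],[0,0,-0.8,0],[-0.8,-0.6,-0.8,0],[-0.8,-0.6,-0.8,0],[-0.8,-0.6,0,0],[-0.8,-0.6,0,0],[-0.8,-0.6,0,0],[-0.8,-0.6,0,0],[-0.8,-0.6,0,0],[-0.8,-0.6,0,0],[-0.8,-0.7,0,0],[-0.6,-0.7,0,0]]]' -0.2
python3 -m crank '[[[0,0,0,0],[0,0,0,0],[0,0,0,0]]]'
python3 - <<'E'
from h import *
d=shot("wrist","w3"); s=ctrl.read_state();print(s["eef_pos"],s["width"],s["tool_rot"])
for r in ctrl.trace("wrist","pin")[:2]:
    m=r["mask"]; ys,xs=np.nonzero(m); print(r["confidence"],r["position"],m.sum(),ys.min(),ys.max(),xs.min(),xs.max())
for r in ctrl.place_of("wrist","pin")[:2]: print(r["position"],unproj("wrist",r["position"],0))
E
```

```text
clock: 15.17
eef_pos: [444.0, -34.9, 200.2]
tool_rot: [3.141, 0.001, 1.666]
force: [-0.2, 0.2, -0.2]
width: 51.0
gripper_force: 0.0
clock: 15.42
eef_pos: [445.6, -32.7, 200.4]
tool_rot: [3.14, -0.0, 1.667]
force: [-0.1, -0.1, -0.2]
width: 51.1
gripper_force: 0.0
[445.67834559 -32.32584748 200.3663009 ] 51.526618703964125 [ 3.13995349e+00 -4.87543243e-04  1.66784423e+00]
0.57 [115.2, 316.7] 172 107 120 307 321
[112.0, 314.5] [433.72052572  52.28257541   0.        ]
```

View pics/w3.png

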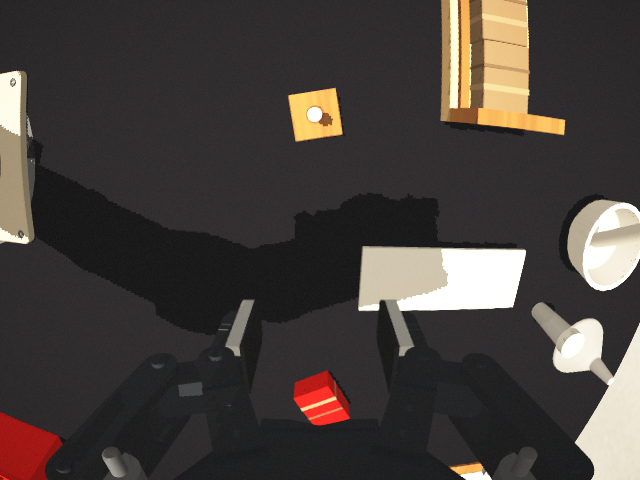

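The pin top shows as a white disc at (col 315, row 115) in its holder. I compute its position at z = 90.

```bash
python3 - <<'E'
from h import *
d=shot("wrist"); a=d["img"].astype(int); g=a.min(2)
sub=g[100:132,300:332]; ys,xs=np.nonzero(sub>150); c=(ys.mean()+100,xs.mean()+300); P=unproj("wrist",c,90); print(c,len(ys),ys.min()+100,ys.max()+100,xs.min()+300,xs.max()+300,P)
import plan; plan.go(P[0],P[1],62,1.667)
# card here also
for r in ctrl.trace("wrist","card")[:1]:
    Q=unproj("wrist",r["position"],23); x,e=fit({"wrist":r["mask"]},lambda p:[box(*p,66,172,20,26)],[Q[0],Q[1],1.6]); print("card",x,e)
E
```

```text
(np.float64(114.83870967741936), np.float64(314.3763440860215)) 186 108 122 307 322 [434.61388929  50.21101316  90.        ]
turn units 0.02 then dx,dy,dz units [ 3.326 -0.109  5.525]
card [577.22946307 -90.55118432   1.63801001] 0.04619276692025448
```

```bash
python3 -m crank '[[[0.7,-0.02,0,0],[0.7,-0.02,0,0],[0.7,-0.02,0,0],[0.7,-0.02,0,0],[0.53,-0.03,0,0],[0,0,0,0],[0,0,0.7,0],[0,0,0.7,0],[0,0,0.7,0],[0,0,0.7,0],[0,0,0.7,0],[0,0,0.7,0]]]'
python3 -m crank '[[[0,0,0.7,0],[0,0,0.6,0],[0,0,0,0],[0,0,0,0],[0,0,0,0]]]'
python3 plan.py 434.6 50.2 62 1.667
python3 -m crank '[[[0,0,0,0],[0,0,0,0],[0,0,0,0],[0,0,0,0],[0,0,0,0],[0,0,0,0],[0,0,0,0],[0,0,0,0]]]' 1
```

```text
clock: 16.67
eef_pos: [434.3, 48.8, 94.2]
tool_rot: [3.141, 0.0, 1.667]
force: [-0.0, 0.2, -0.6]
width: 51.1
gripper_force: 0.0
clock: 17.08
eef_pos: [434.4, 49.3, 63.0]
tool_rot: [3.141, 0.0, 1.667]
force: [-0.5, -0.6, -0.2]
width: 51.4
gripper_force: 0.0
17.08 [434.4  49.3  63. ] [3.1410e+00 1.0000e-04 1.6668e+00] [-0.5 -0.6 -0.2] 51.4 0.0
turn units -0.0 then dx,dy,dz units [0.036 0.013 0.041]
clock: 17.75
eef_pos: [434.5, 49.4, 63.2]
tool_rot: [3.14, 0.0, 1.667]
force: [-0.1, 0.0, 5.9]
width: 8.0
gripper_force: 58.6
```

```bash
python3 -m crank '[[[0,0,-0.5,0],[0,0,-0.5,0],[0,0,-0.7,0],[0,0,-0.7,0],[0,0,-0.7,0],[0,0,-0.7,0],[0,0,0,0],[0,0,0,0]]]'
python3 plan.py 572.3 263.8 140 1.667
```

```text
clock: 18.42
eef_pos: [434.5, 49.2, 158.2]
tool_rot: [3.139, 0.0, 1.666]
force: [0.1, -0.7, -0.7]
width: 7.6
gripper_force: 58.7
18.42 [434.5  49.2 158.2] [3.1394e+00 1.0000e-04 1.6663e+00] [ 0.1 -0.7 -0.7] 7.6 58.66943299770355
turn units -0.01 then dx,dy,dz units [8.013 6.312 0.73 ]
```

```bash
python3 -m crank '[[[0.8,0.63,0,0],[0.8,0.63,0,0],[0.8,0.63,0,0],[0.8,0.63,0,0],[0.8,0.63,0,0],[0.8,0.63,0,0],[0.8,0.63,0,0],[0.8,0.63,0,0],[0.8,0.63,0,0],[0.8,0.63,0,0],[0,0,0,0],[0,0,0,0]]]'
python3 -m crank '[[[0,0,0.5,0],[0,0,0.5,0],[0,0,0.5,0],[0,0,0.4,0],[0,0,0,0],[0,0,0,0],[0,0,0,0]]]'
python3 plan.py 572.3 263.8 95 1.667
python3 - <<'E'
from h import *
import cv2
shot("wrist"); shot("scene"); shot("side")
for n,c in(("side",(200,400)),("scene",(478,213)),("wrist",(320,280))):
    im=CAM[n]["img"][:,:,::-1]; x,y=c; s=im[max(y-60,0):y+60,x-67:x+66]; cv2.imwrite(f"pics/c_{n}.png",cv2.resize(s,None,fx=3,fy=3,interpolation=cv2.INTER_CUBIC))
a=[cv2.resize(cv2.imread(f"pics/c_{n}.png"),(266,400)) if 0 else cv2.resize(cv2.imread(f"pics/c_{n}.png"),(264,238)) for n in("side","scene","wrist")]
cv2.imwrite("pics/comb1.png",np.hstack(a))
s=ctrl.read_state(); q=s["eef_pos"]+[0.08,0.8,-63]
for n in("side","scene"): print(n,"foot pred",proj(n,q),"hole",proj(n,[572.4,264.6,25]))
E
```

```text
clock: 19.42
eef_pos: [570.7, 264.6, 155.7]
tool_rot: [-3.139, 0.0, 1.669]
force: [-0.4, -0.4, -1.3]
width: 8.1
gripper_force: 58.7
clock: 20.0
eef_pos: [571.7, 263.6, 110.2]
tool_rot: [3.141, -0.0, 1.667]
force: [-0.1, -0.0, 0.1]
width: 7.7
gripper_force: 58.7
20.0 [571.7 263.6 110.2] [ 3.1412e+00 -2.0000e-04  1.6666e+00] [-0.1 -0.   0.1] 7.7 58.72311472892761
turn units -0.0 then dx,dy,dz units [0.007 0.023 0.608]
side foot pred [[200.04412996 393.79260125]] hole [[202.04186925 405.63967329]]
scene foot pred [[481.5599139  204.21350658]] hole [[478.92057736 213.49442935]]
```

View pics/comb1.png

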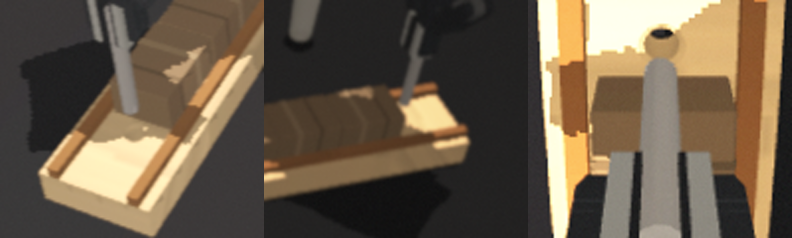

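The crop shows the pin hanging upright, with its foot in line laterally with the hole just beyond it. I'll descend in small steps and watch the force.

```bash
python3 -m crank '[[[0.01,0.02,0.3,0],[0,0,0.3,0],[0,0,0,0],[0,0,0,0],[0,0,0,0]]]'
python3 - <<'E'
from h import *
d=shot("wrist"); s=ctrl.read_state(); print(s["eef_pos"])
q=s["eef_pos"]+[0.08,0.8,-63]
print("foot pred",proj("wrist",q),"hole pred",proj("wrist",[572.4,264.6,25]))
im=d["img"][:,:,::-1][190:310,255:385]; cv2.imwrite("pics/w4.png",cv2.resize(im,None,fx=4,fy=4,interpolation=cv2.INTER_CUBIC))
E
```

```text
clock: 20.57
eef_pos: [571.9, 263.9, 94.9]
tool_rot: [-3.141, 0.0, 1.667]
force: [-0.4, -0.1, -0.1]
width: 7.8
gripper_force: 58.7
[572.04599583 263.93348628  95.05477498]
foot pred [[319.32311413 255.97950786]] hole pred [[319.74601178 251.96176078]]
```

View pics/w4.png

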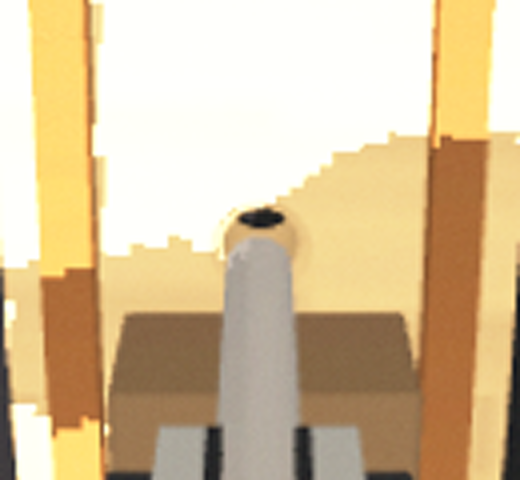

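```bash
python3 -m crank '[[[0,0.01,0.15,0],[0,0,0.15,0],[0,0,0.15,0],[0,0,0,0]]]'
python3 -m crank '[[[0,0,0.1,0],[0,0,0.1,0],[0,0,0,0]]]'
```

```text
clock: 20.95
eef_pos: [571.7, 263.5, 82.8]
tool_rot: [-3.14, 0.001, 1.667]
force: [1.1, -0.4, -0.7]
width: 7.8
gripper_force: 58.7
clock: 21.2
eef_pos: [572.0, 263.7, 78.3]
tool_rot: [-3.141, 0.0, 1.667]
force: [1.0, 0.2, -0.9]
width: 7.8
gripper_force: 58.7
```

```bash
python3 -m crank '[[[0,0,0.15,0],[0,0,0.15,0],[0,0,0.15,0],[0,0,0.08,0],[0,0,0,0]]]'
python3 -m crank '[[[0,0,0.04,0],[0,0,0,0],[0,0,0,0]]]'
```

```text
clock: 21.62
eef_pos: [571.8, 263.6, 64.8]
tool_rot: [-3.14, 0.001, 1.667]
force: [0.7, -0.6, -1.4]
width: 7.5
gripper_force: 58.7
clock: 21.87
eef_pos: [572.3, 263.9, 64.6]
tool_rot: [3.141, -0.0, 1.667]
force: [0.7, -0.5, -0.1]
width: 7.8
gripper_force: 58.7
```

```bash
python3 -m crank '[[[0,0,0,0],[0,0,0,0],[0,0,0,0],[0,0,0,0],[0,0,-0.4,0],[0,0,-0.8,0],[0,0,-0.8,0],[0,0,-0.8,0],[0,0,-0.8,0],[0,0,-0.7,0],[0,0,0,0]]]' -0.2
python3 -m crank '[[[-0.9,-0.08,0,0],[-0.9,-0.08,0,0],[-0.9,-0.08,0,0],[-0.9,-0.08,0,0],[-0.9,-0.08,0,0],[-0.9,-0.08,0,0],[-0.9,-0.08,0,0],[-0.9,-0.08,0,0],[-0.9,-0.08,0,0],[-0.9,-0.08,0,0],[-0.9,-0.08,0,0],[-0.9,-0.08,0,0]]]' -1
python3 -m crank '[[[-0.9,-0.08,0,1],[-0.9,-0.08,0,1],[-0.9,-0.08,0,1],[-0.5,-0.08,0,1],[0,0,0,1],[0,0,0,1],[0,0,0,1],[0,0,0,1],[0,0,0,1],[0,0,0,1],[0,0,0,1],[0,0,0,1]]]'
python3 -m crank '[[[0,0,0,1],[0,0,0,1],[0,0,0,1],[0,0,0,1],[0,0,0,1],[0,0,0,1],[0,0,0,1],[0,0,0,0.95],[0,0,0,0],[0,0,0,0]]]'
python3 plan.py 577.5 -90.6 150 0.071
python3 - <<'E'
from h import *
for n in("scene","side"):
    shot(n); print(n,[(np.round(r["position"]),round(r["confidence"],2),int(r["mask"].sum())) for r in ctrl.trace(n,"pin")], proj(n,[572.4,264.6,90]),proj(n,[572.4,264.6,25]))
E
```

```text
clock: 22.78
eef_pos: [574.5, 265.4, 176.8]
tool_rot: [3.134, -0.003, 1.667]
force: [1.1, 1.1, 0.3]
width: 51.2
gripper_force: 0.0
clock: 23.78
eef_pos: [573.9, -8.3, 172.0]
tool_rot: [-3.141, 0.0, 1.667]
force: [1.6, -0.2, 0.2]
width: 85.5
gripper_force: 0.0
clock: 24.78
eef_pos: [565.3, -86.6, 172.0]
tool_rot: [-3.141, 0.0, 0.703]
force: [0.6, 0.5, -0.1]
width: 85.3
gripper_force: 0.0
clock: 25.62
eef_pos: [565.4, -86.5, 172.0]
tool_rot: [3.142, 0.0, 0.073]
force: [-0.5, 0.1, -0.6]
width: 85.5
gripper_force: 0.0
25.62 [565.4 -86.5 172. ] [3.1416e+00 3.0000e-04 7.3200e-02] [-0.5  0.1 -0.6] 85.5 0.0
turn units 0.03 then dx,dy,dz units [0.472 0.198 0.881]
scene [(array([196., 481.]), 0.72, 148)] [[486.82861143 186.61301103]] [[478.92057736 213.49442935]]
side [(array([389., 194.]), 0.75, 278)] [[195.60498308 370.48816946]] [[202.04186925 405.63967329]]
```

```bash
python3 - <<'E'
from h import *
shot("wrist")
for r in ctrl.trace("wrist","card")[:1]:
    Q=unproj("wrist",r["position"],23); x,e=fit({"wrist":r["mask"]},lambda p:[box(*p,66,172,20,26)],[577,-90,1.64]); print("card",x,e,r["mask"].sum())
E
python3 -m crank '[[[0.24,0.1,0.5,0],[0.23,0.1,0.7,0],[0,0,0.8,0],[0,0,0.8,0],[0,0,0.8,0],[0,0,0.6,0],[0,0,0,0],[0,0,0,0]]]'
python3 plan.py 577.5 -90.6 8 0.071
```

```text
clock: 26.58
eef_pos: [577.1, -91.0, 65.8]
tool_rot: [-3.141, 0.002, 0.071]
force: [0.8, -0.0, 0.9]
width: 85.6
gripper_force: 0.0
26.58 [577.1 -91.   65.8] [-3.1412e+00  2.1000e-03  7.0800e-02] [ 0.8 -0.   0.9] 85.6 0.0
turn units -0.0 then dx,dy,dz units [ 0.017 -0.013  2.312]
```

```bash
python3 -m crank '[[[0.02,-0.01,0.6,0],[0,0,0.6,0],[0,0,0.6,0],[0,0,0.4,0],[0,0,0.3,0],[0,0,0.05,0],[0,0,0,0],[0,0,0,0]]]'
python3 -m crank '[[[0,0,0,0],[0,0,0,0],[0,0,0,0],[0,0,0,0],[0,0,0,0],[0,0,0,0],[0,0,0,0]]]' 1
python3 - <<'E'
from h import *
d=shot("wrist","w5")
E
```

```text
clock: 27.25
eef_pos: [578.8, -90.7, 4.0]
tool_rot: [3.141, -0.001, 0.071]
force: [0.5, -0.1, 0.3]
width: 85.6
gripper_force: 0.0
clock: 27.83
eef_pos: [578.7, -90.7, 4.6]
tool_rot: [3.141, -0.001, 0.071]
force: [-1.0, -0.4, 6.0]
width: 64.7
gripper_force: 65.1
```

View pics/w5.png

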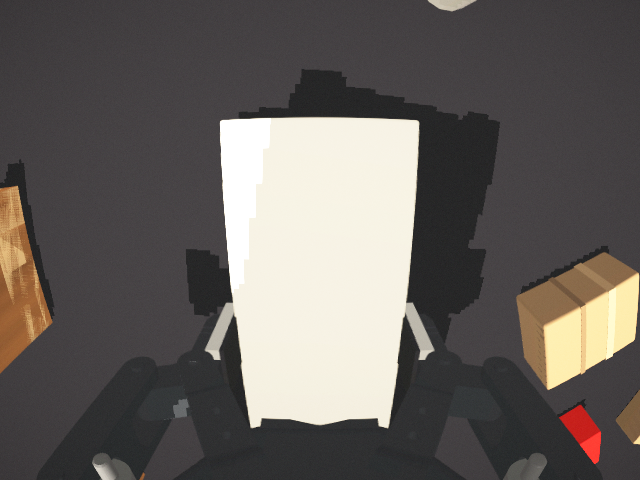

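The card is held square between the pads; its far corners are at about (220,121) and (419,121). I'll work out the card's position along the tool, then lift.

```bash
cat > cardedge.py <<'E'
from h import *
# far edge of held card relative to TCP, tool axes; dz = card top height over TCP
def edge(dz):
    d=shot("wrist"); s=ctrl.read_state(); p=s["eef_pos"]; a=s["tool_rot"][2]
    g=cv2.cvtColor(d["img"],cv2.COLOR_RGB2GRAY).astype(float)
    out=[]
    for c in range(235,410,15):
        col=g[80:160,c]; k=np.argmax(np.diff(col)); P=unproj("wrist",(80+k+.5,c),p[2]+dz)-p
        out.append([np.cos(a)*P[0]+np.sin(a)*P[1], np.sin(a)*P[0]-np.cos(a)*P[1]])
    out=np.array(out); f=np.polyfit(out[:,1],out[:,0],1); print("edge x at y=0:",f[1],"slope",f[0],"tcp",p,a); print(out.round(1).tolist())
import sys; edge(float(sys.argv[1]))
E
python3 cardedge.py 21.4
python3 -m crank '[[[0,0,-0.3,0],[0,0,-0.5,0],[0,0,-0.8,0],[0,0,-0.8,0],[0,0,-0.8,0],[0,0,-0.8,0],[0,0,-0.8,0],[0,0,-0.8,0],[0,0,-0.8,0],[0,0,0,0],[0,0,0,0]]]'
python3 cardedge.py 21.4
```

```text
edge x at y=0: 84.48076360844844 slope -0.0017252654389380052 tcp [578.7148085  -90.60358776   4.59527148] 0.07075998435770736
[[84.6, -25.7], [84.4, -20.7], [84.5, -15.7], [84.4, -10.8], [84.6, -6.0], [84.6, -1.1], [84.6, 3.7], [84.6, 8.5], [84.3, 13.4], [84.5, 18.3], [84.3, 23.2], [84.5, 28.2]]
clock: 28.85
eef_pos: [579.0, -90.7, 165.4]
tool_rot: [3.141, -0.003, 0.071]
force: [-0.4, -0.8, -0.2]
width: 64.1
gripper_force: 66.3
edge x at y=0: 85.33428852705009 slope -0.0010576923160885833 tcp [578.01912057 -90.56646652 164.06918032] 0.07074810416264143
[[85.5, -25.8], [85.2, -20.7], [85.4, -15.7], [85.3, -10.8], [85.2, -5.8], [85.4, -0.9], [85.4, 3.9], [85.5, 8.8], [85.2, 13.8], [85.3, 18.7], [85.2, 23.7], [85.4, 28.8]]
```

```bash
python3 -m crank '[[[0,0,0,-1],[0,0,0,-1],[0,0,0,-1],[0,0,0,-1],[0,0,0,-1],[0,0,0,-1],[0,0,0,-1],[0,0,0,-1],[0,0,0,-1],[0,0,0,-1],[0,0,0,-1],[0,0,0,-1]]]'
python3 -m crank '[[[0,0,0,-1],[0,0,0,-1],[0,0,0,-1],[0,0,0,-1],[0,0,0,-1],[0,0,0,-1],[0,0,0,-1],[0,0,0,-0.92],[0,0,0,0],[0,0,0,0]]]'
python3 plan.py 581.7 166 120 1.665
```

```text
clock: 29.9
eef_pos: [577.0, -90.5, 162.1]
tool_rot: [-3.139, 0.001, 1.035]
force: [0.5, 0.8, -1.7]
width: 64.4
gripper_force: 66.3
clock: 30.73
eef_pos: [577.3, -90.6, 162.4]
tool_rot: [-3.14, -0.001, 1.662]
force: [-0.0, 0.3, -0.7]
width: 64.4
gripper_force: 66.3
30.73 [577.3 -90.6 162.4] [-3.1397e+00 -8.0000e-04  1.6622e+00] [-0.   0.3 -0.7] 64.4 66.27565741539001
turn units -0.03 then dx,dy,dz units [10.203  1.14   1.695]
```

```bash
python3 -m crank '[[[0.6,0.1,0,0],[0.9,0.1,0,0],[0.9,0.1,0,0],[0.9,0.1,0,0],[0.9,0.1,0,0],[0.9,0.1,0,0],[0.9,0.1,0,0],[0.9,0.1,0,0],[0.9,0.1,0,0],[0.9,0.1,0,0],[0.9,0.1,0,0],[0.6,0.04,0,0]]]'
python3 -m crank '[[[0,0,0.4,0],[0,0,0.6,0],[0,0,0.6,0],[0,0,0,0],[0,0,0,0],[0,0,0,0],[0,0,0,0]]]'
python3 plan.py 581.7 166 40 1.665
python3 cardedge.py 21.4
python3 - <<'E'
from h import *
shot("wrist","w6")
E
```

```text
clock: 31.73
eef_pos: [582.1, 169.0, 163.0]
tool_rot: [-3.141, -0.001, 1.665]
force: [0.1, 0.5, -0.3]
width: 64.8
gripper_force: 66.3
clock: 32.32
eef_pos: [583.3, 165.7, 124.1]
tool_rot: [3.14, -0.0, 1.663]
force: [0.1, 0.4, -0.4]
width: 64.2
gripper_force: 66.3
32.32 [583.3 165.7 124.1] [ 3.1402e+00 -2.0000e-04  1.6634e+00] [ 0.1  0.4 -0.4] 64.2 66.25069856643677
turn units -0.02 then dx,dy,dz units [ 0.016 -0.063  3.363]
edge x at y=0: 83.18405069964356 slope 0.019544718551426466 tcp [583.31242491 165.85281037 124.180214  ] 1.6635872266763228
[[82.4, -27.2], [82.2, -22.2], [82.3, -17.3], [82.2, -12.4], [82.1, -7.5], [88.9, -2.7], [82.0, 2.1], [82.1, 6.9], [82.1, 11.8], [87.5, 16.6], [82.1, 21.6], [82.3, 26.6]]
```

View pics/w6.png

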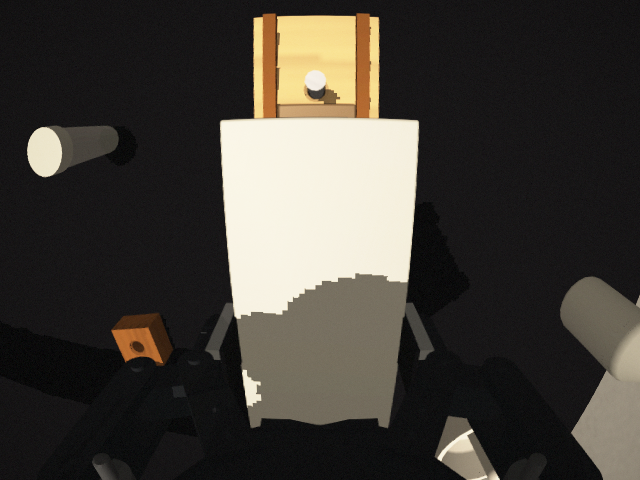

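The wrist picture shows the card over the row (far edge at row 120), with the pin standing free at (316,82). I correct sideways and lower it.

```bash
python3 -m crank '[[[0,-0.06,0.4,-0.02],[0,0,0.5,0],[0,0,0.5,0],[0,0,0.5,0],[0,0,0.5,0],[0,0,0.3,0],[0,0,0.2,0],[0,0,0.2,0],[0,0,0,0],[0,0,0,0]]]'
python3 plan.py 581.7 166 40 1.665
```

```text
clock: 33.25
eef_pos: [581.3, 165.9, 45.8]
tool_rot: [3.141, -0.0, 1.666]
force: [0.1, -0.2, -0.4]
width: 64.3
gripper_force: 66.3
33.25 [581.3 165.9  45.8] [ 3.1415 -0.      1.6661] [ 0.1 -0.2 -0.4] 64.3 66.28210186958313
turn units 0.01 then dx,dy,dz units [0.001 0.017 0.232]
```

```bash
python3 -m crank '[[[0,0.01,0.08,0],[0,0,0.08,0],[0,0,0,0],[0,0,0,0]]]'
python3 -m crank '[[[0,0,0.06,0],[0,0,0,0],[0,0,0,0]]]'
python3 -m crank '[[[0,0,0.03,0],[0,0,0,0],[0,0,0,0]]]'
```

```text
clock: 33.58
eef_pos: [581.5, 165.8, 42.0]
tool_rot: [3.141, -0.0, 1.666]
force: [-1.0, -0.1, -0.6]
width: 64.1
gripper_force: 66.3
clock: 33.83
eef_pos: [581.4, 165.8, 40.3]
tool_rot: [-3.142, 0.0, 1.666]
force: [-0.2, -0.0, -0.6]
width: 64.3
gripper_force: 66.3
clock: 34.08
eef_pos: [581.5, 165.9, 39.7]
tool_rot: [3.141, -0.0, 1.666]
force: [0.0, 0.7, 0.3]
width: 64.3
gripper_force: 66.4
```

```bash
python3 -m crank '[[[0,0,0.02,0],[0,0,0,0]]]'
python3 -m crank '[[[0,0,0,0],[0,0,0,0],[0,0,0,0],[0,0,0,0],[0,0,0,0],[0,0,-0.4,0],[0,0,-0.8,0],[0,0,-0.9,0],[0,0,-0.9,0],[0,0,-0.9,0],[0,0,-0.9,0],[0,0,-0.9,0]]]' -1
python3 -m crank '[[[-0.82,-0.15,0,0],[-0.82,-0.15,0,0],[-0.82,-0.15,0,0],[-0.82,-0.15,0,0],[-0.82,-0.15,0,0],[-0.82,-0.15,0,0],[-0.82,-0.15,0,0],[-0.82,-0.15,0,0],[-0.82,-0.15,0,0],[-0.82,-0.15,0,0],[-0.82,-0.15,0,0],[-0.82,-0.15,0,0]]]'
python3 -m crank '[[[-0.82,-0.15,0,0],[-0.82,-0.15,0,0],[-0.82,-0.15,0,0],[-0.82,-0.15,0,0],[-0.82,-0.15,0,0],[-0.82,-0.15,0,0],[-0.82,-0.15,0,0],[-0.82,-0.15,0,0],[-0.82,-0.15,0,0],[-0.82,-0.15,0,0],[0,0,0,0],[0,0,0,0]]]'
cat > ups.py <<'E'
from h import *
d=shot("wrist","wu%d"%int(ctrl.read_state()["clock"])); print(ctrl.read_state()["eef_pos"])
for r in ctrl.trace("wrist","upper1"):
    P=unproj("wrist",r["position"],15); col=d["img"][r["mask"]].mean(0)
    x,e=fit({"wrist":r["mask"]},lambda p:[box(*p,44,60,0,30)],[P[0],P[1],0]); print(np.round(r["position"]),round(r["confidence"],2),"rgb",col.round(),"pose",x.round(3),"err",round(e,3))
E
python3 ups.py
python3 - <<'E'
from h import *
for n in("scene","side"):
    shot(n)
    for r in ctrl.trace(n,"card")[:1]:
        x,e=fit({n:r["mask"]},lambda p:[box(*p,66,172,55,61)],[581.5,166,.094]); print(n,"card",x.round(3),e)
E
```

```text
clock: 34.25
eef_pos: [581.6, 165.9, 39.7]
tool_rot: [3.141, 0.0, 1.666]
force: [-1.3, -0.1, 4.9]
width: 64.3
gripper_force: 66.8
clock: 35.25
eef_pos: [581.2, 165.9, 183.5]
tool_rot: [3.141, -0.0, 1.666]
force: [0.4, -0.1, -0.6]
width: 85.7
gripper_force: 0.0
clock: 36.25
eef_pos: [559.9, -84.3, 182.4]
tool_rot: [3.141, 0.0, 1.666]
force: [0.9, 1.1, 0.2]
width: 85.9
gripper_force: 0.0
clock: 37.25
eef_pos: [541.6, -292.3, 181.9]
tool_rot: [-3.142, 0.0, 1.663]
force: [0.5, 0.4, 0.1]
width: 85.1
gripper_force: 0.0
[ 542.09382749 -290.57922446  181.98585118]
[285. 253.] 0.94 rgb [197. 164. 113.] pose [ 4.88188e+02 -3.71301e+02 -3.36000e-01] err 0.037
[141. 378.] 0.71 rgb [242. 219. 162.] pose [ 5.84213e+02 -2.25242e+02  4.69000e-01] err 0.039
[177. 241.] 0.71 rgb [210.  71.  60.] pose [ 471.559 -264.583    0.551] err 0.033
[267. 532.] 0.27 rgb [199. 194. 183.] pose [ 760.286 -331.218    1.161] err 0.6
scene card [5.80440e+02 1.68552e+02 1.11000e-01] 0.15730702208825884
side card [5.83387e+02 1.63078e+02 1.02000e-01] 0.05960554028315511
```

The networks' three main hits are right: brown at (253,285) and (378,141), and red at (241,177), which I leave alone. I take the slab at (584,-225) first.

```bash
python3 -m crank '[[[0,0,0,-0.9],[0,0,0,-0.9],[0,0,0,-0.9],[0,0,0,-0.9],[0,0,0,-0.85],[0,0,0,0],[0,0,0,0]]]'
python3 plan.py 584.4 -225.4 2 2.02
python3 ups.py
```

```text
clock: 38.13
eef_pos: [542.3, -290.5, 181.6]
tool_rot: [3.141, -0.0, 2.021]
force: [-0.3, -0.9, 0.8]
width: 85.7
gripper_force: 0.0
38.13 [ 542.3 -290.5  181.6] [ 3.1414e+00 -3.0000e-04  2.0209e+00] [-0.3 -0.9  0.8] 85.7 0.0
turn units 0.01 then dx,dy,dz units [1.613 2.648 7.183]
[ 542.25068885 -290.57966425  181.6347892 ]
[152. 254.] 0.82 rgb [228.  89.  75.] pose [ 471.554 -264.714    0.556] err 0.054
[266. 227.] 0.75 rgb [180. 148. 101.] pose [ 4.88069e+02 -3.70998e+02 -3.05000e-01] err 0.049
[167. 398.] 0.6 rgb [229. 198. 140.] pose [ 5.84401e+02 -2.25730e+02  4.58000e-01] err 0.046
```

```bash
python3 -m crank '[[[0.4,0.66,0.4,0],[0.4,0.66,0.5,0],[0.4,0.66,0.6,0],[0.4,0.66,0.6,0],[0,0,0.6,0],[0,0,0.6,0],[0,0,0.6,0],[0,0,0.6,0],[0,0,0.6,0],[0,0,0.6,0],[0,0,0.6,0],[0,0,0,0]]]'
python3 plan.py 584.4 -225.5 2 2.025
```

```text
clock: 39.23
eef_pos: [582.1, -225.6, 21.4]
tool_rot: [-3.138, -0.003, 2.021]
force: [-0.9, 0.4, -0.0]
width: 85.4
gripper_force: 0.0
39.23 [ 582.1 -225.6   21.4] [-3.1378e+00 -3.1000e-03  2.0214e+00] [-0.9  0.4 -0. ] 85.4 0.0
turn units -0.04 then dx,dy,dz units [-0.038  0.084  0.774]
```

```bash
python3 -m crank '[[[0,0,0.3,0],[0,0,0.3,0],[0,0,0.2,0],[0,0,0,0],[0,0,0,0],[0,0,0,0]]]'
python3 -m crank '[[[0,0,0,0],[0,0,0,0],[0,0,0,0],[0,0,0,0],[0,0,0,0],[0,0,0,0],[0,0,0,0],[0,0,0,0]]]' 1
python3 ups.py
```

```text
clock: 39.73
eef_pos: [584.5, -226.3, 4.5]
tool_rot: [3.141, 0.001, 2.022]
force: [0.5, 0.0, -0.1]
width: 85.4
gripper_force: 0.0
clock: 40.4
eef_pos: [584.7, -226.3, 4.7]
tool_rot: [3.141, 0.001, 2.022]
force: [-1.0, 0.5, 5.5]
width: 42.6
gripper_force: 62.9
[ 584.64446478 -226.26796056    4.65016659]
[317. 319.] 0.91 rgb [178. 146. 103.] pose [ 5.84177e+02 -2.26431e+02  4.50000e-01] err 0.04
[285.  74.] 0.85 rgb [196.  43.  36.] pose [ 470.622 -265.423    0.564] err 0.028
[409.  72.] 0.84 rgb [164. 136.  95.] pose [ 4.85706e+02 -3.73168e+02 -3.67000e-01] err 1.114
```

```bash
python3 -m crank '[[[0,0,-0.4,0],[0,0,-0.7,0],[0,0,-0.7,0],[0,0,-0.7,0],[0,0,-0.7,0],[0,0,-0.7,0.75],[0,0,-0.7,0.75],[0,0,-0.6,0.75],[0,0,0,0.75],[0,0,0,0.75],[0,0,0,0.7],[0,0,0,0]]]'
python3 -m crank '[[[0.6,0.1,0,0],[0.9,0.1,0,0],[0.9,0.1,0,0],[0.9,0.1,0,0],[0.9,0.1,0,0],[0.9,0.1,0,0],[0.9,0.1,0,0],[0.9,0.1,0,0],[0.9,0.1,0,0],[0.9,0.1,0,0],[0.9,0.1,0,0],[0.9,0.1,0,0]]]'
python3 plan.py 586.6 113.2 75 1.665
python3 -m crank '[[[0.9,0.1,0,0],[0.9,0.1,0,0],[0.9,0,0,0],[0.4,0,0,0],[0,0,0,0],[0,0,0,0],[0,0,0,0]]]'
python3 plan.py 586.6 113.2 75 1.665
```

```text
clock: 41.5
eef_pos: [583.5, -226.1, 134.2]
tool_rot: [-3.141, -0.0, 1.665]
force: [-0.0, -0.1, -1.5]
width: 42.9
gripper_force: 62.2
clock: 42.5
eef_pos: [588.1, 40.6, 134.0]
tool_rot: [-3.141, -0.001, 1.669]
force: [0.1, 0.4, -1.4]
width: 43.1
gripper_force: 62.2
42.5 [588.1  40.6 134. ] [-3.1407e+00 -9.0000e-04  1.6687e+00] [ 0.1  0.4 -1.4] 43.1 62.18469500541687
turn units 0.05 then dx,dy,dz units [2.896 0.213 2.36 ]
clock: 43.08
eef_pos: [586.5, 113.5, 133.8]
tool_rot: [-3.141, 0.002, 1.665]
force: [0.5, 0.6, -1.7]
width: 42.8
gripper_force: 62.2
43.08 [586.5 113.5 133.8] [-3.1408e+00  1.8000e-03  1.6646e+00] [ 0.5  0.6 -1.7] 42.8 62.175432443618774
turn units -0.0 then dx,dy,dz units [-1.400e-02  2.000e-03  2.353e+00]
```

```bash
python3 -m crank '[[[0,0,0.5,0],[0,0,0.5,0],[0,0,0.5,0],[0,0,0.5,0],[0,0,0.3,0],[0,0,0.17,0],[0,0,0,0],[0,0,0,0],[0,0,0,0]]]'
python3 -m crank '[[[0,0,0.1,0],[0,0,0.07,0],[0,0,0,0],[0,0,0,0]]]'
```

```text
clock: 43.83
eef_pos: [587.1, 115.9, 72.8]
tool_rot: [3.141, -0.0, 1.666]
force: [0.2, -0.2, -0.9]
width: 42.8
gripper_force: 62.2
clock: 44.17
eef_pos: [586.6, 115.6, 68.1]
tool_rot: [3.142, 0.0, 1.666]
force: [-0.1, 0.8, -1.0]
width: 42.9
gripper_force: 62.2
```

```bash
python3 - <<'E'
from h import *
shot("side"); shot("scene"); 
a=CAM["side"]["img"][:,:,::-1][260:450,140:340]; b=CAM["scene"]["img"][:,:,::-1][130:290,340:540]
cv2.imwrite("pics/p1.png",np.hstack([cv2.resize(a,(400,380),interpolation=cv2.INTER_CUBIC),cv2.resize(b,(400,380),interpolation=cv2.INTER_CUBIC)]))
E
```

```text
(no output)
```

View pics/p1.png

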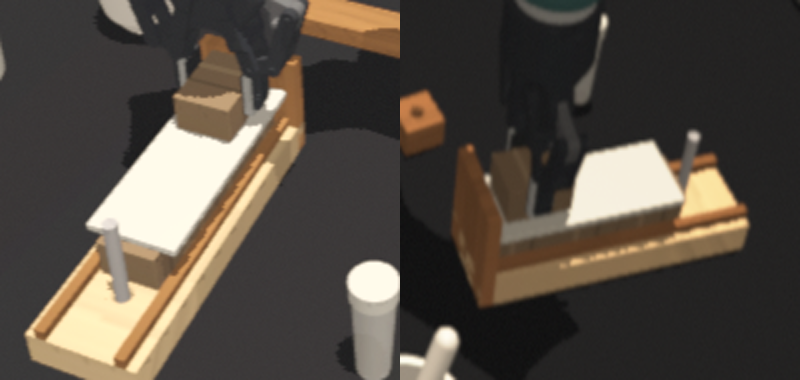

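The crops show the card lying square on the row, the pin standing behind it, and the held slab above the card near the stop. I now close up to the stop.

```bash
python3 -m crank '[[[-0.1,0,0.03,0],[-0.1,0,0.02,0],[-0.1,0,0,0],[0,0,0,0],[0,0,0,0]]]'
python3 -m crank '[[[-0.04,0,0,0],[-0.04,0,0,0],[0,0,0,0]]]'
python3 -m crank '[[[-0.04,0,0,0],[-0.04,0,0,0],[0,0,0,0]]]'
```

```text
clock: 44.68
eef_pos: [587.4, 107.6, 66.8]
tool_rot: [-3.142, 0.0, 1.665]
force: [0.7, -0.4, -0.8]
width: 42.9
gripper_force: 62.2
clock: 44.93
eef_pos: [587.6, 105.9, 66.8]
tool_rot: [-3.142, 0.0, 1.666]
force: [0.5, -0.2, -1.8]
width: 43.1
gripper_force: 62.2
clock: 45.18
eef_pos: [587.7, 104.6, 66.9]
tool_rot: [3.141, -0.001, 1.666]
force: [-0.7, 0.5, -1.8]
width: 43.1
gripper_force: 62.1
```

```bash
python3 -m crank '[[[-0.04,0,0,0],[-0.02,0,0,0],[0,0,0,0]]]'
python3 -m crank '[[[-0.06,0,0,0],[0,0,0,0],[0,0,0,0]]]'
```

```text
clock: 45.43
eef_pos: [587.7, 104.6, 66.9]
tool_rot: [3.141, -0.002, 1.667]
force: [-0.4, 4.7, -3.2]
width: 43.0
gripper_force: 62.1
clock: 45.68
eef_pos: [587.7, 104.7, 67.0]
tool_rot: [3.141, -0.004, 1.668]
force: [-1.4, 7.8, -1.7]
width: 43.0
gripper_force: 62.0
```

```bash
python3 -m crank '[[[0,0,0.04,0],[0,0,0.03,0],[0,0,0,0],[0,0,0,0]]]'
python3 -m crank '[[[0.05,0,0,0],[0,0,0,0],[0,0,0,0],[0,0,0,0],[0,0,0,0],[0,0,0,0]]]' -0.3
python3 -m crank '[[[0,0,-0.4,0],[0,0,-0.7,0],[0,0,-0.7,0],[0,0,-0.7,0],[0,0,-0.7,0],[0,0,-0.7,0],[0,0,-0.5,0],[0,0,0,0],[0,0,0,0]]]'
python3 - <<'E'
from h import *
for n in("scene","side"):
    shot(n)
    for r in ctrl.trace(n,"upper1"):
        if proj(n,[587.5,105,76])[0]@[0,1]>0 and np.hypot(*(np.array(r["position"])[::-1]-proj(n,[587.5,105,76])[0]))<20:
            x,e=fit({n:r["mask"]},lambda p:[box(*p,44,60,61,91)],[587.5,105,.094]); print(n,x.round(3),e)
E
python3 plan.py 500 -425 180 1.665
```

```text
clock: 46.02
eef_pos: [588.0, 104.7, 65.7]
tool_rot: [3.14, -0.004, 1.668]
force: [-1.0, 7.2, 0.9]
width: 43.0
gripper_force: 62.6
clock: 46.52
eef_pos: [588.0, 101.9, 65.1]
tool_rot: [3.142, 0.001, 1.665]
force: [0.2, -0.2, -0.2]
width: 55.8
gripper_force: 0.0
clock: 47.27
eef_pos: [588.3, 102.4, 176.0]
tool_rot: [3.14, 0.0, 1.666]
force: [-0.2, -0.1, -0.3]
width: 55.5
gripper_force: 0.0
scene [5.86805e+02 1.05421e+02 3.00000e-03] 0.2108135500721163
side [5.89712e+02 1.06303e+02 1.28000e-01] 0.05074706014927946
47.47 [587.2 102.1 174.1] [-3.1397e+00  3.0000e-04  1.6660e+00] [0.5 0.5 0. ] 55.8 0.0
turn units 0.01 then dx,dy,dz units [-20.664  -5.456  -0.236]
```

```bash
python3 -m crank '[[[-0.86,-0.23,0,0],[-0.86,-0.23,0,0],[-0.86,-0.23,0,0],[-0.86,-0.23,0,0],[-0.86,-0.23,0,0],[-0.86,-0.23,0,0],[-0.86,-0.23,0,0],[-0.86,-0.23,0,0],[-0.86,-0.23,0,0],[-0.86,-0.23,0,0],[-0.86,-0.23,0,0],[-0.86,-0.23,0,0]]]' -1
python3 -m crank '[[[-0.86,-0.23,0,0.45],[-0.86,-0.23,0,0.45],[-0.86,-0.23,0,0.45],[-0.86,-0.23,0,0.45],[-0.86,-0.23,0,0.45],[-0.86,-0.23,0,0.45],[-0.86,-0.23,0,0.45],[-0.7,-0.23,0,0.45],[-0.4,-0.23,0,0.45],[-0.2,0,0,0],[0,0,0,0],[0,0,0,0]]]'
python3 ups.py; python3 plan.py 488.1 -371.1 4 1.245
```

```text
clock: 48.47
eef_pos: [542.9, -161.9, 174.2]
tool_rot: [-3.14, -0.001, 1.666]
force: [0.9, 0.5, -0.1]
width: 85.2
gripper_force: 0.0
clock: 49.47
eef_pos: [485.2, -339.3, 174.9]
tool_rot: [3.141, -0.001, 1.344]
force: [0.5, 0.7, 0.4]
width: 85.3
gripper_force: 0.0
[ 485.44835109 -338.9033271   175.01034871]
[249. 328.] 0.62 rgb [73. 54. 35.] pose [ 4.88012e+02 -3.71615e+02 -3.28000e-01] err 0.054
49.57 [ 485.5 -338.8  175.1] [ 3.1412e+00 -1.2000e-03  1.3447e+00] [ 0.2  0.2 -0.7] 85.4 0.0
turn units 1.25 then dx,dy,dz units [-1.19   0.51   6.843]
```

```bash
python3 -m crank '[[[0,0,0,0.6],[0,0,0,0.65],[-0.4,0.17,0.4,0],[-0.4,0.17,0.6,0],[-0.39,0.17,0.6,0],[0,0,0.6,0],[0,0,0.6,0],[0,0,0.6,0],[0,0,0.6,0],[0,0,0.6,0],[0,0,0.6,0],[0,0,0,0]]]'
python3 plan.py 488.1 -371.4 4 1.245
python3 -m crank '[[[0,0,0.4,0],[0,0,0.4,0],[0,0,0.4,0],[0,0,0.3,0],[0,0,0,0],[0,0,0,0],[0,0,0,0]]]'
python3 plan.py 488.1 -371.4 4 1.245
```

```text
clock: 50.57
eef_pos: [485.5, -371.5, 41.5]
tool_rot: [-3.136, -0.002, 1.244]
force: [0.6, 0.5, 0.2]
width: 85.3
gripper_force: 0.0
50.57 [ 485.5 -371.5   41.5] [-3.1364e+00 -1.7000e-03  1.2445e+00] [0.6 0.5 0.2] 85.3 0.0
turn units -0.01 then dx,dy,dz units [0.037 0.099 1.501]
clock: 51.15
eef_pos: [487.3, -373.0, 7.9]
tool_rot: [3.141, 0.0, 1.242]
force: [-0.7, 0.0, 0.1]
width: 85.4
gripper_force: 0.0
51.15 [ 487.3 -373.     7.9] [3.1410e+00 2.0000e-04 1.2421e+00] [-0.7  0.   0.1] 85.4 0.0
turn units -0.04 then dx,dy,dz units [0.069 0.01  0.155]
```

```bash
python3 -m crank '[[[0.07,0.01,0.13,0],[0,0,0,0],[0,0,0,0]]]'
python3 -m crank '[[[0,0,0,0],[0,0,0,0],[0,0,0,0],[0,0,0,0],[0,0,0,0],[0,0,0,0],[0,0,0,0],[0,0,0,0]]]' 1
python3 ups.py
python3 -m crank '[[[0,0,-0.4,0],[0,0,-0.7,0],[0,0,-0.7,0],[0,0,-0.7,0],[0,0,-0.7,-0.9],[0,0,-0.7,-0.9],[0,0,-0.7,-0.9],[0,0,-0.6,-0.9],[0,0,0,-0.9],[0,0,0,-0.75],[0,0,0,0],[0,0,0,0]]]'
python3 plan.py 581 173 136 1.665
```

```text
clock: 51.4
eef_pos: [488.1, -371.1, 4.5]
tool_rot: [3.141, -0.0, 1.242]
force: [-0.2, -0.7, -0.4]
width: 85.5
gripper_force: 0.0
clock: 52.07
eef_pos: [488.1, -371.4, 4.7]
tool_rot: [3.141, 0.0, 1.242]
force: [-0.7, -0.4, 5.4]
width: 42.9
gripper_force: 62.8
[ 488.13570958 -371.46659563    4.69580624]
[316. 316.] 0.84 rgb [148. 114.  79.] pose [ 4.88876e+02 -3.71900e+02 -3.29000e-01] err 0.034
[ 91. 176.] 0.79 rgb [250. 114.  97.] pose [ 471.444 -264.248    0.56 ] err 0.031
clock: 53.17
eef_pos: [487.2, -371.0, 134.1]
tool_rot: [-3.141, -0.001, 1.66]
force: [0.5, -0.6, -1.4]
width: 43.2
gripper_force: 62.2
53.17 [ 487.2 -371.   134.1] [-3.1408e+00 -8.0000e-04  1.6601e+00] [ 0.5 -0.6 -1.4] 43.2 62.19061017036438
turn units -0.06 then dx,dy,dz units [21.312  5.783 -0.075]
```

```bash
python3 -m crank '[[[0.82,0.22,0,-0.03],[0.82,0.22,0,-0.03],[0.82,0.22,0,0],[0.82,0.22,0,0],[0.82,0.22,0,0],[0.82,0.22,0,0],[0.82,0.22,0,0],[0.82,0.22,0,0],[0.82,0.22,0,0],[0.82,0.22,0,0],[0.82,0.22,0,0],[0.82,0.22,0,0]]]'
python3 -m crank '[[[0.82,0.22,0,0],[0.82,0.22,0,0],[0.82,0.22,0,0],[0.82,0.22,0,0],[0.82,0.22,0,0],[0.82,0.22,0,0],[0.82,0.22,0,0],[0.82,0.22,0,0],[0.82,0.22,0,0],[0.82,0.22,0,0],[0,0,0,0],[0,0,0,0]]]'
python3 plan.py 581.1 174.3 75 1.665
```

```text
clock: 54.17
eef_pos: [529.8, -118.9, 134.1]
tool_rot: [-3.141, -0.0, 1.665]
force: [-0.1, 0.4, -1.4]
width: 42.8
gripper_force: 62.1
clock: 55.17
eef_pos: [564.8, 91.1, 134.1]
tool_rot: [-3.141, -0.001, 1.669]
force: [-0.6, -0.9, -2.5]
width: 42.9
gripper_force: 62.1
55.17 [564.8  91.1 134.1] [-3.1411e+00 -6.0000e-04  1.6686e+00] [-0.6 -0.9 -2.5] 42.9 62.14509844779968
turn units 0.05 then dx,dy,dz units [3.253 0.962 2.364]
```

```bash
python3 -m crank '[[[0.6,0.2,0,0],[0.6,0.2,0,0],[0.6,0.2,0,0],[0.6,0.2,0,0],[0.6,0.16,0,0],[0.25,0,0,0],[0,0,0,0],[0,0,0,0],[0,0,0,0]]]'
python3 plan.py 581.1 174.3 75 1.665
```

```text
clock: 55.92
eef_pos: [581.1, 170.3, 134.1]
tool_rot: [-3.141, 0.002, 1.665]
force: [-0.3, -0.2, -1.8]
width: 43.1
gripper_force: 62.1
55.92 [581.1 170.3 134.1] [-3.1407e+00  1.8000e-03  1.6648e+00] [-0.3 -0.2 -1.8] 43.1 62.14381456375122
turn units -0.0 then dx,dy,dz units [0.16  0.016 2.364]
```

```bash
python3 -m crank '[[[0.16,0.02,0.5,0],[0,0,0.5,0],[0,0,0.5,0],[0,0,0.5,0],[0,0,0.3,0],[0,0,0.17,0],[0,0,0,0],[0,0,0,0],[0,0,0,0]]]'
python3 -m crank '[[[0,0,0.1,0],[0,0,0.1,0],[0,0,0,0],[0,0,0,0]]]'
python3 plan.py 582.1 164.5 66.8 1.665
python3 - <<'E'
from h import *
shot("side"); shot("scene"); 
a=CAM["side"]["img"][:,:,::-1][260:450,140:340]; b=CAM["scene"]["img"][:,:,::-1][130:290,340:540]
cv2.imwrite("pics/p2.png",np.hstack([cv2.resize(a,(400,380),interpolation=cv2.INTER_CUBIC),cv2.resize(b,(400,380),interpolation=cv2.INTER_CUBIC)]))
E
```

```text
clock: 56.67
eef_pos: [581.0, 183.4, 76.2]
tool_rot: [3.138, -0.008, 1.671]
force: [-10.5, 8.4, 31.5]
width: 42.7
gripper_force: 92.9
clock: 57.0
eef_pos: [581.8, 184.4, 72.7]
tool_rot: [3.136, -0.009, 1.671]
force: [-11.2, 8.2, 38.5]
width: 42.8
gripper_force: 97.5
57.0 [581.8 184.4  72.7] [ 3.1357 -0.0085  1.6708] [-11.2   8.2  38.5] 42.8 97.52766609191895
turn units 0.07 then dx,dy,dz units [-0.794 -0.062  0.234]
```

View pics/p2.png

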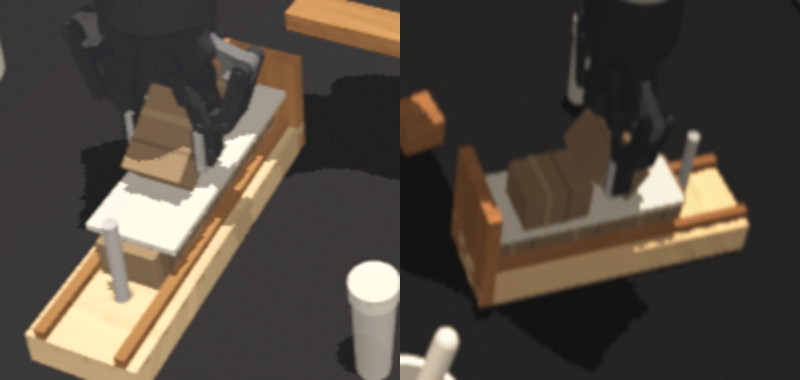

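The slab I hold came down on the first one, which has been knocked along the card away from the stop (a gap shows in the scene crop). The held slab has tilted in the grip. I lift straight up and look.

```bash
python3 -m crank '[[[0,0,-0.3,0],[0,0,-0.5,0],[0,0,-0.7,0],[0,0,-0.7,0],[0.2,0,-0.7,0],[0.4,0,-0.7,0],[0.4,0,-0.7,0],[0.4,0,0,0],[0,0,0,0],[0,0,0,0],[0,0,0,0]]]'
python3 - <<'E'
from h import *
shot("side"); shot("scene"); shot("wrist")
a=CAM["side"]["img"][:,:,::-1][260:450,140:340]; b=CAM["scene"]["img"][:,:,::-1][130:290,340:540]; c=CAM["wrist"]["img"][:,:,::-1][60:480,100:540]
cv2.imwrite("pics/p3.png",np.hstack([cv2.resize(a,(250,300),interpolation=cv2.INTER_CUBIC),cv2.resize(b,(250,300),interpolation=cv2.INTER_CUBIC),cv2.resize(c,(300,300))]))
for n in("scene","side"):
    print(n,[(np.round(r["position"]),int(r["mask"].sum())) for r in ctrl.trace(n,"upper1")], proj(n,[587.7,104.6,76]),proj(n,[585.5,128,76]))
E
```

```text
clock: 58.02
eef_pos: [577.2, 209.7, 173.2]
tool_rot: [-3.138, 0.002, 1.666]
force: [-0.4, 0.1, -1.8]
width: 42.8
gripper_force: 92.4
scene [(array([209., 181.]), 1012), (array([139., 458.]), 597), (array([208., 414.]), 1096), (array([316., 148.]), 835)] [[399.18333923 207.76656974]] [[412.06903401 205.5081478 ]]
side [(array([314., 239.]), 1519), (array([285., 200.]), 1604), (array([240., 408.]), 735)] [[254.99542811 302.93656316]] [[247.6257297 312.4946299]]
```

View pics/p3.png

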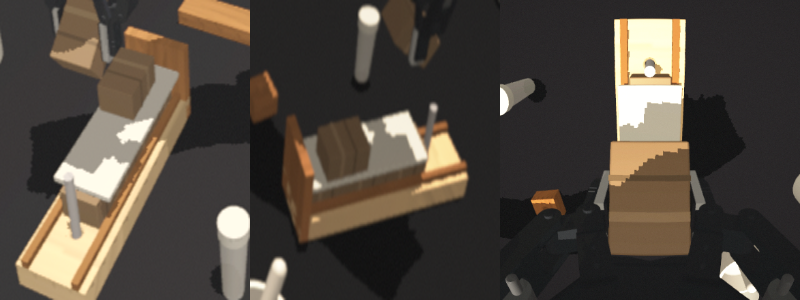

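The held slab is pitched up in the grip, and the first slab sits about 25 mm short of the stop, still on the card. The card and pin look undisturbed. I'll set the held slab down on free bench at about (475,135) to level it.

```bash
python3 -m crank '[[[-0.45,-0.72,0,0],[-0.45,-0.72,0,0],[-0.45,-0.72,0,0],[-0.45,-0.72,0,0],[-0.45,-0.72,0,0],[-0.3,-0.72,0,0],[0,0,0,0],[0,0,0,0]]]'
python3 -m crank '[[[0,0,0.5,0],[0,0,0.7,0],[0,0,0.7,0],[0,0,0.7,0],[0,0,0.7,0],[0,0,0.7,0],[0,0,0.5,0],[0,0,0.5,0],[0,0,0,0],[0,0,0,0]]]'
python3 plan.py 475 135 5 1.665
python3 -m crank '[[[0,0,0.2,0],[0,0,0.2,0],[0,0,0,0],[0,0,0,0]]]'
```

```text
clock: 58.93
eef_pos: [476.3, 136.8, 175.3]
tool_rot: [3.141, 0.0, 1.666]
force: [0.3, 0.8, -0.7]
width: 43.1
gripper_force: 92.3
clock: 59.77
eef_pos: [477.2, 138.1, 49.6]
tool_rot: [-3.141, -0.0, 1.667]
force: [-0.1, -0.2, -1.1]
width: 43.1
gripper_force: 92.3
59.77 [477.2 138.1  49.6] [-3.1413e+00 -2.0000e-04  1.6672e+00] [-0.1 -0.2 -1.1] 43.1 92.26630568504333
turn units 0.03 then dx,dy,dz units [-0.114 -0.098  1.785]
clock: 60.1
eef_pos: [476.7, 137.5, 40.2]
tool_rot: [3.141, 0.0, 1.667]
force: [-0.8, -1.1, -1.0]
width: 43.0
gripper_force: 92.3
```

```bash
python3 -m crank '[[[0,0,0.2,0],[0,0,0.2,0],[0,0,0,0]]]'
python3 -m crank '[[[0,0,0.15,0],[0,0,0.15,0],[0,0,0,0]]]'
python3 -m crank '[[[0,0,0.15,0],[0,0,0,0]]]'
python3 -m crank '[[[0,0,0.1,0],[0,0,0,0]]]'
```

```text
clock: 60.35
eef_pos: [476.3, 137.3, 29.3]
tool_rot: [-3.141, 0.0, 1.667]
force: [-0.5, 0.0, -1.1]
width: 42.7
gripper_force: 92.3
clock: 60.6
eef_pos: [476.3, 137.4, 21.9]
tool_rot: [-3.141, 0.0, 1.667]
force: [-0.1, 0.3, -0.5]
width: 43.1
gripper_force: 92.3
clock: 60.77
eef_pos: [476.4, 137.4, 18.3]
tool_rot: [-3.141, 0.0, 1.667]
force: [0.2, -0.3, -1.1]
width: 43.4
gripper_force: 92.3
clock: 60.93
eef_pos: [476.5, 137.5, 16.0]
tool_rot: [-3.141, 0.0, 1.667]
force: [-0.4, 0.3, -0.9]
width: 43.1
gripper_force: 92.3
```

```bash
python3 -m crank '[[[0,0,0.1,0],[0,0,0,0]]]'
python3 -m crank '[[[0,0,0.1,0],[0,0,0,0]]]'
python3 -m crank '[[[0,0,0.1,0],[0,0,0,0]]]'
```

```text
clock: 61.1
eef_pos: [476.6, 137.5, 13.6]
tool_rot: [-3.141, 0.0, 1.667]
force: [-0.5, -1.1, -1.3]
width: 43.1
gripper_force: 92.3
clock: 61.27
eef_pos: [476.9, 137.5, 11.2]
tool_rot: [3.141, -0.0, 1.667]
force: [0.5, -0.7, 0.8]
width: 42.8
gripper_force: 92.8
clock: 61.43
eef_pos: [477.0, 137.5, 10.6]
tool_rot: [3.14, 0.001, 1.667]
force: [-4.2, -2.3, 21.1]
width: 42.7
gripper_force: 95.4
```

```bash
python3 -m crank '[[[0,0,-0.06,0],[0,0,0,0],[0,0,0,0],[0,0,0,0],[0,0,0,0],[0,0,0,0],[0,0,0,0],[0,0,-0.4,0],[0,0,-0.8,0],[0,0,-0.8,0],[0,0,-0.8,0],[0,0,-0.8,0]]]' -1
python3 -m crank '[[[0,0,-0.8,0],[0,0,-0.8,0],[-0.6,0.3,-0.8,0],[-0.6,0.3,0,0],[-0.6,0.3,0,0],[0,0,0,0],[0,0,0,0]]]'
python3 - <<'E'
from h import *
d=shot("wrist","w7"); print(ctrl.read_state()["eef_pos"])
for r in ctrl.trace("wrist","upper1")+ctrl.trace("wrist","lower1"):
    P=unproj("wrist",r["position"],15)
    for z in((0,61) if r["mask"].sum()<40000 else ()):
        Q=unproj("wrist",r["position"],z+15); x,e=fit({"wrist":r["mask"]},lambda p:[box(*p,44,60,z,z+30)],[Q[0],Q[1],0]); print(np.round(r["position"]),round(r["confidence"],2),z,x.round(3),round(e,3))
E
```

```text
clock: 62.43
eef_pos: [476.4, 137.5, 101.8]
tool_rot: [-3.142, 0.0, 1.667]
force: [0.9, -0.3, -0.1]
width: 85.2
gripper_force: 0.0
clock: 63.02
eef_pos: [503.3, 94.1, 160.8]
tool_rot: [3.141, 0.0, 1.665]
force: [-0.3, 0.1, 0.1]
width: 85.9
gripper_force: 0.0
[502.82750962  95.20222705 160.59571247]
[184. 288.] 0.93 0 [4.79064e+02 1.20385e+02 9.80000e-02] 0.024
[184. 288.] 0.93 61 [4.79875e+02 1.25699e+02 1.20000e-01] 0.619
[204. 459.] 0.7 0 [6.13905e+02 1.23825e+02 1.47000e-01] 0.341
[204. 459.] 0.7 61 [5.93983e+02 1.29541e+02 1.23000e-01] 0.038
[181. 393.] 0.22 0 [548.876 139.194   0.607] 1.06
[181. 393.] 0.22 61 [568.045  82.73    0.842] 0.982
[ 24. 442.] 0.62 0 [5.52774e+02 3.18947e+02 4.44000e-01] 1.0
[ 24. 442.] 0.62 61 [5.33985e+02 3.00468e+02 4.44000e-01] 1.0
```

View pics/w7.png

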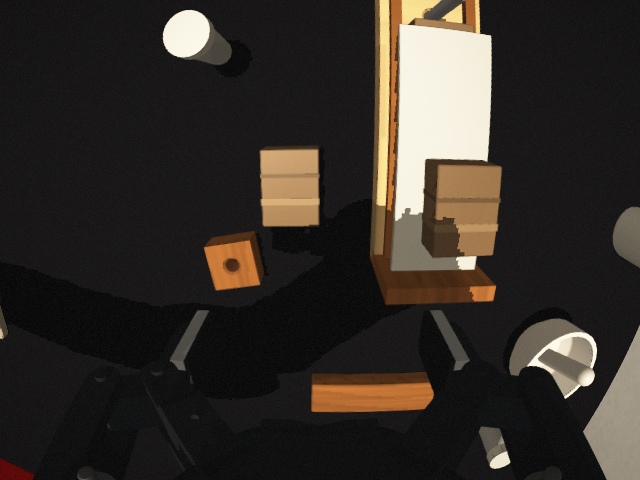

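The bench slab at (290,187) lies flat again. The first slab at (460,208) is shifted about 9 mm sideways and 23 mm off the stop. I check the card by its corners before regrasping.

```bash
python3 - <<'E'
from h import *
shot("wrist"); s=np.array([590.2,75.4]); u=np.array([-.0939,.9956]); t=np.array([.9956,.0939])
for nm,rc in(("far-left",(25,399)),("far-right",(37,491)),("near-left",(270,391)),("near-right",(270,475)),("right mid",(150,490))):
    P=unproj("wrist",rc,61)[:2]-s; print(nm,"along",round(P@u,1),"lat",round(P@t,1))
for nm,rc,z in(("stop topL",(255,371),25),("rail in L",(200,396),33)):
    P=unproj("wrist",rc,z)[:2]-s; print(nm,P@u,P@t)
r=ctrl.trace("wrist","card")[0]; m=r["mask"]; ig=np.zeros_like(m); ig[145:275,405:520]=True; ig[400:]=True
x,e=fit({"wrist":m},lambda p:[box(*p,66,172,55,61)],[581.5,166,.094],{"wrist":ig}); v=x[:2]-s; print("card",x,e,v@u,v@t)
for n in("scene","side"):
    shot(n)
    for r in ctrl.trace(n,"card")[:1]:
        up=ctrl.trace(n,"upper1"); ig=np.zeros((480,640),bool)
        k=near(n,"upper1",[594,129.5,76])
        if k is not None: ig=cv2.dilate(k.astype(np.uint8),np.ones((7,7)))>0
        x,e=fit({n:r["mask"]},lambda p:[box(*p,66,172,55,61)],[581.5,166,.094],{n:ig}); v=x[:2]-s; print(n,"card",x.round(3),e,v@u,v@t)
E
python3 plan.py 594 129.5 66 1.69
```

```text
far-left along 173.9 lat -34.1
far-right along 173.7 lat 31.5
near-left along 4.1 lat -33.3
near-right along 3.1 lat 33.1
right mid along 93.6 lat 33.5
stop topL 1.6030514740506627 -43.11645082233523
rail in L 49.35291738953116 -27.17207537210211
card [5.83580327e+02 1.61907814e+02 9.83817200e-02] 0.029063551867742038 86.74876658602882 1.532537382458107
scene card [5.80858e+02 1.66268e+02 9.30000e-02] 0.15273212226066896 91.34568081093977 -0.7683845639096746
side card [5.83997e+02 1.63513e+02 1.05000e-01] 0.05730073847720907 88.30771235640614 2.097889131362914
63.67 [503.3  95.  160.3] [-3.1415  0.      1.6669] [-0.4 -0.7 -0.2] 85.7 0.0
turn units -0.29 then dx,dy,dz units [0.941 3.766 3.772]
```

```bash
python3 -m crank '[[[0.16,0.63,0,-0.1],[0.16,0.63,0,-0.1],[0.16,0.63,0,-0.1],[0.16,0.63,0,0],[0.16,0.63,0,0],[0.14,0.62,0,0],[0,0,0,0],[0,0,0.5,0],[0,0,0.6,0],[0,0,0.6,0],[0,0,0.5,0],[0,0,0,0]]]'
python3 -m crank '[[[0,0,0.5,0],[0,0,0.5,0],[0,0,0.3,0],[0,0,0.2,0],[0,0,0,0],[0,0,0,0],[0,0,0,0]]]'
python3 plan.py 594 129.5 65.7 1.69
```

```text
clock: 64.67
eef_pos: [592.0, 127.8, 102.8]
tool_rot: [-3.136, 0.001, 1.691]
force: [0.0, -0.6, 0.1]
width: 85.3
gripper_force: 0.0
clock: 65.25
eef_pos: [594.8, 129.0, 68.2]
tool_rot: [3.141, -0.0, 1.691]
force: [-0.2, -0.3, -0.3]
width: 85.0
gripper_force: 0.0
65.25 [594.8 129.   68.2] [ 3.1407e+00 -2.0000e-04  1.6908e+00] [-0.2 -0.3 -0.3] 85.0 0.0
turn units 0.01 then dx,dy,dz units [ 0.025 -0.03   0.101]
```

```bash
python3 -m crank '[[[0,0,0.08,0],[0,0,0,0],[0,0,0,0]]]'
python3 -m crank '[[[0,0,0,0],[0,0,0,0],[0,0,0,0],[0,0,0,0],[0,0,0,0],[0,0,0,0],[0,0,0,0],[0,0,0,0]]]' 1
python3 -m crank '[[[0,0,-0.1,0],[0,0,-0.1,0],[0,0,0,0.3],[0,0,0,0],[0,0,0,0]]]'
python3 plan.py 587 112.6 66.8 1.666
```

```text
clock: 65.5
eef_pos: [594.5, 128.8, 66.1]
tool_rot: [3.141, -0.0, 1.691]
force: [1.0, 0.4, -0.1]
width: 85.2
gripper_force: 0.0
clock: 66.17
eef_pos: [594.7, 128.9, 66.2]
tool_rot: [3.141, -0.0, 1.691]
force: [0.6, -0.0, 4.9]
width: 43.5
gripper_force: 62.7
clock: 66.58
eef_pos: [594.2, 128.7, 70.6]
tool_rot: [-3.141, 0.0, 1.667]
force: [0.2, 0.3, -1.7]
width: 42.9
gripper_force: 62.1
66.58 [594.2 128.7  70.6] [-3.1411e+00  2.0000e-04  1.6666e+00] [ 0.2  0.3 -1.7] 42.9 62.07658052444458
turn units 0.01 then dx,dy,dz units [-0.612 -0.346  0.151]
```

```bash
python3 -m crank '[[[-0.2,-0.12,0,0],[-0.2,-0.12,0,0],[-0.2,-0.11,0,0],[0,0,0.07,0],[0,0,0.06,0],[0,0,0,0],[0,0,0,0]]]'
python3 -m crank '[[[-0.06,0,0,0],[-0.06,0,0,0],[-0.06,0,0,0],[0,0,0,0],[0,0,0,0]]]'
python3 -m crank '[[[-0.06,0,0,0],[-0.06,0,0,0],[0,0,0,0]]]'
python3 -m crank '[[[-0.06,0,0,0],[-0.06,0,0,0],[0,0,0,0]]]'
```

```text
clock: 67.17
eef_pos: [587.1, 113.3, 67.5]
tool_rot: [3.142, -0.0, 1.667]
force: [-0.0, -0.7, -1.2]
width: 43.2
gripper_force: 62.1
clock: 67.58
eef_pos: [587.6, 108.3, 67.6]
tool_rot: [3.142, 0.0, 1.666]
force: [-0.4, 0.3, -1.6]
width: 43.0
gripper_force: 62.1
clock: 67.83
eef_pos: [587.9, 105.0, 67.5]
tool_rot: [-3.142, 0.0, 1.666]
force: [-0.6, -0.6, -1.8]
width: 43.0
gripper_force: 62.1
clock: 68.08
eef_pos: [587.9, 104.7, 67.7]
tool_rot: [3.141, -0.003, 1.668]
force: [-0.7, 4.7, -1.7]
width: 42.8
gripper_force: 62.0
```

Contact at the stop. I lower, release, go up, and look at the bench slab at (479,120).

```bash
python3 -m crank '[[[-0.04,0,0.03,0],[0,0,0.03,0],[0,0,0.02,0],[0,0,0,0],[0,0,0,0]]]'
python3 -m crank '[[[0.06,0,0,0],[0,0,0,0],[0,0,0,0],[0,0,0,0],[0,0,0,0],[0,0,0,0]]]' -0.3
python3 -m crank '[[[0,0,-0.4,0],[0,0,-0.7,0],[0,0,-0.7,0],[0,0,-0.7,0],[0,0,-0.7,0],[0,0,-0.3,0],[-0.3,-0.7,0,0],[-0.3,-0.7,0,0],[-0.3,-0.7,0,0],[0,0,0,0],[0,0,0,0]]]'
cat > two.py <<'E'
from h import *
d=shot("wrist"); print(ctrl.read_state()["eef_pos"]); s=np.array([590.2,75.4]); u=np.array([-.0939,.9956]); t=np.array([.9956,.0939])
for r in ctrl.trace("wrist","upper1"):
    if r["confidence"]<.4: continue
    for z in(0,61):
        Q=unproj("wrist",r["position"],z+15); x,e=fit({"wrist":r["mask"]},lambda p:[box(*p,44,60,z,z+30)],[Q[0],Q[1],0]); v=x[:2]-s
        if e<.2: print(np.round(r["position"]),round(r["confidence"],2),z,x.round(3),round(e,3),"along/lat",round(v@u,1),round(v@t,1))
E
python3 two.py; python3 plan.py 479 120.4 4.5 1.667
```

```text
clock: 68.5
eef_pos: [588.3, 104.7, 66.2]
tool_rot: [3.14, -0.004, 1.668]
force: [-2.4, 6.3, 1.6]
width: 43.0
gripper_force: 62.6
clock: 69.0
eef_pos: [588.2, 102.5, 65.6]
tool_rot: [3.142, 0.0, 1.666]
force: [0.4, 0.2, 0.5]
width: 55.7
gripper_force: 0.0
clock: 69.92
eef_pos: [537.5, 74.9, 153.3]
tool_rot: [-3.141, 0.001, 1.666]
force: [1.0, 0.8, 0.5]
width: 55.5
gripper_force: 0.0
[538.52756435  75.70203187 153.40649719]
[158. 246.] 0.63 0 [4.78627e+02 1.20131e+02 9.80000e-02] 0.038 along/lat 55.0 -106.9
[208. 405.] 0.56 61 [5.88461e+02 1.05910e+02 1.00000e-01] 0.035 along/lat 30.5 1.1
70.02 [538.9  76.1 153.4] [ 3.1401e+00 -5.0000e-04  1.6669e+00] [-0.2  0.2  0.7] 55.2 0.0
turn units -0.0 then dx,dy,dz units [ 1.995 -2.216  5.955]
```

```bash
python3 -m crank '[[[0.5,-0.55,0,0],[0.5,-0.55,0,0],[0.5,-0.55,0,0],[0.49,-0.55,0,0],[0,0,0,0],[0,0,0.5,0],[0,0,0.7,0],[0,0,0.7,0],[0,0,0.7,0],[0,0,0.7,0],[0,0,0,0],[0,0,0,0]]]' -1
python3 plan.py 478.8 120.2 4.5 1.667
```

```text
clock: 71.02
eef_pos: [478.9, 120.0, 70.0]
tool_rot: [-3.141, 0.0, 1.667]
force: [0.0, 0.2, 1.6]
width: 85.4
gripper_force: 0.0
71.02 [478.9 120.   70. ] [-3.1406e+00  2.0000e-04  1.6671e+00] [0.  0.2 1.6] 85.4 0.0
turn units 0.0 then dx,dy,dz units [ 7.000e-03 -2.000e-03  2.619e+00]
```

```bash
python3 -m crank '[[[0,0,0.5,0],[0,0,0.6,0],[0,0,0.6,0],[0,0,0.5,0],[0,0,0.3,0],[0,0,0.1,0],[0,0,0,0],[0,0,0,0],[0,0,0,0]]]'
python3 -m crank '[[[0,0,0,0],[0,0,0,0],[0,0,0,0],[0,0,0,0],[0,0,0,0],[0,0,0,0],[0,0,0,0],[0,0,0,0]]]' 1
python3 -m crank '[[[0,0,-0.4,0],[0,0,-0.7,0],[0,0,-0.7,0],[0,0,-0.7,0],[0,0,-0.8,0],[0,0,-0.8,0],[0,0,-0.8,0],[0,0,-0.6,0],[0,0,0,0],[0,0,0,0]]]'
python3 two.py; python3 plan.py 581 176 75 1.666
```

```text
clock: 71.77
eef_pos: [479.2, 120.0, 6.4]
tool_rot: [3.14, -0.0, 1.667]
force: [-0.2, -0.6, -0.2]
width: 85.7
gripper_force: 0.0
clock: 72.43
eef_pos: [478.6, 119.9, 6.1]
tool_rot: [3.141, 0.0, 1.667]
force: [-0.8, -1.6, 4.9]
width: 43.1
gripper_force: 61.9
clock: 73.27
eef_pos: [478.8, 119.7, 143.9]
tool_rot: [3.14, -0.0, 1.666]
force: [-0.0, 0.0, -1.6]
width: 43.0
gripper_force: 61.3
[478.14054309 119.47111974 143.01091365]
73.37 [477.8 119.4 142.5] [-3.1402e+00  5.0000e-04  1.6667e+00] [ 0.1 -1.  -1.2] 42.9 61.303231716156006
turn units 0.01 then dx,dy,dz units [1.861 4.325 2.699]
```

```bash
python3 -m crank '[[[0.3,0.6,0,0],[0.3,0.6,0,0],[0.3,0.6,0,0],[0.3,0.6,0,0],[0.3,0.6,0,0],[0.3,0.6,0,0],[0.06,0.7,0,0],[0,0,0,0],[0,0,0,0],[0,0,0,0]]]'
python3 plan.py 581.2 175 75 1.666
python3 - <<'E'
from h import *
shot("side"); k=near("side","upper1",[588,105.5,76])
x,e=fit({"side":k},lambda p:[box(*p,44,60,61,91)],[588,105,.09]); print(x.round(2),e)
E
```

```text
clock: 74.2
eef_pos: [579.5, 175.9, 141.7]
tool_rot: [-3.138, 0.001, 1.667]
force: [-0.7, -0.7, -2.1]
width: 42.5
gripper_force: 61.3
74.2 [579.5 175.9 141.7] [-3.1382e+00  1.0000e-03  1.6670e+00] [-0.7 -0.7 -2.1] 42.5 61.30622148513794
turn units 0.01 then dx,dy,dz units [-0.041  0.065  2.666]
[5.8756e+02 1.0745e+02 2.3000e-01] 0.3016611738073838
```

```bash
python3 -m crank '[[[0,0.03,0.5,0],[0,0.03,0.5,0],[0,0,0.5,0],[0,0,0.5,0],[0,0,0.3,0],[0,0,0.2,0],[0,0,0,0],[0,0,0,0],[0,0,0,0]]]'
python3 plan.py 581.2 174 68.2 1.666
python3 -m crank '[[[0,0,0.1,0],[0,0,0.1,0],[0,0,0,0],[0,0,0,0]]]'
python3 plan.py 581.2 174 68.2 1.666
```

```text
clock: 75.05
eef_pos: [582.9, 176.9, 81.0]
tool_rot: [3.141, -0.0, 1.667]
force: [0.2, 0.2, -1.8]
width: 43.0
gripper_force: 61.4
75.05 [582.9 176.9  81. ] [ 3.1406e+00 -4.0000e-04  1.6668e+00] [ 0.2  0.2 -1.8] 43.0 61.376166343688965
turn units 0.01 then dx,dy,dz units [-0.108 -0.081  0.513]
clock: 75.38
eef_pos: [582.5, 176.5, 75.6]
tool_rot: [-3.142, 0.0, 1.667]
force: [0.4, -0.3, -2.2]
width: 42.8
gripper_force: 61.4
75.38 [582.5 176.5  75.6] [-3.1415e+00  1.0000e-04  1.6668e+00] [ 0.4 -0.3 -2.2] 42.8 61.376216411590576
turn units 0.01 then dx,dy,dz units [-0.095 -0.06   0.295]
```

```bash
python3 -m crank '[[[0,-0.04,0.15,0],[0,0,0.13,0],[0,0,0,0],[0,0,0,0]]]'
python3 -m crank '[[[-0.1,0,0,0],[-0.1,0,0,0],[-0.1,0,0,0],[0,0,0,0],[0,0,0,0]]]'
python3 -m crank '[[[-0.05,0,0,0],[-0.05,0,0,0],[0,0,0,0],[0,0,0,0]]]'
```

```text
clock: 75.72
eef_pos: [581.3, 176.4, 68.2]
tool_rot: [-3.141, 0.0, 1.667]
force: [-0.8, 0.2, -1.2]
width: 43.2
gripper_force: 61.4
clock: 76.13
eef_pos: [582.4, 168.5, 68.7]
tool_rot: [3.141, 0.0, 1.666]
force: [0.4, 0.9, -1.8]
width: 43.2
gripper_force: 61.4
clock: 76.47
eef_pos: [582.5, 166.4, 68.6]
tool_rot: [3.142, 0.0, 1.667]
force: [-0.8, 0.9, -1.4]
width: 43.1
gripper_force: 61.4
```

```bash
python3 -m crank '[[[-0.05,0,0,0],[-0.03,0,0,0],[0,0,0,0]]]'
python3 -m crank '[[[-0.04,0,0,0],[-0.03,0,0,0],[0,0,0,0]]]'
```

```text
clock: 76.72
eef_pos: [582.7, 165.1, 68.6]
tool_rot: [3.141, -0.001, 1.667]
force: [0.2, 1.2, -1.9]
width: 42.9
gripper_force: 61.4
clock: 76.97
eef_pos: [582.8, 165.1, 68.8]
tool_rot: [3.141, -0.003, 1.668]
force: [-0.9, 5.7, -1.6]
width: 42.7
gripper_force: 61.3
```

```bash
python3 -m crank '[[[-0.04,0,0,0],[0,0,0.04,0],[0,0,0.04,0],[0,0,0,0],[0,0,0,0]]]'
python3 -m crank '[[[0.06,0,0,0],[0,0,0,0],[0,0,0,0],[0,0,0,0],[0,0,0,0],[0,0,0,0]]]' -0.3
python3 -m crank '[[[0,0,-0.4,0],[0,0,-0.7,0],[0,0,-0.7,0],[0,0,-0.7,0],[0,0,-0.7,0],[0,0,-0.7,0],[-0.7,0,0,0],[-0.7,0,0,0],[-0.7,0,0,0],[-0.6,0,0,0],[0,0,0,0],[0,0,0,0]]]'
python3 two.py
python3 - <<'E'
from h import *
shot("side"); shot("scene"); shot("wrist")
a=CAM["side"]["img"][:,:,::-1][260:450,140:340]; b=CAM["scene"]["img"][:,:,::-1][130:290,340:540]; c=CAM["wrist"]["img"][:,:,::-1][0:360,180:460]
f=lambda i,w:cv2.resize(i,(w,360),interpolation=cv2.INTER_CUBIC)
cv2.imwrite("pics/p4.png",np.hstack([f(a,260),f(b,260),f(c,280)]))
E
```

```text
clock: 77.38
eef_pos: [583.0, 165.1, 67.2]
tool_rot: [3.14, -0.004, 1.668]
force: [-1.2, 6.8, 0.8]
width: 42.9
gripper_force: 61.7
clock: 77.88
eef_pos: [582.9, 162.8, 66.6]
tool_rot: [-3.142, 0.0, 1.666]
force: [0.5, 0.6, 0.4]
width: 55.6
gripper_force: 0.0
clock: 78.88
eef_pos: [589.4, 95.5, 164.6]
tool_rot: [3.141, -0.0, 1.665]
force: [-0.2, 0.4, 0.5]
width: 55.4
gripper_force: 0.0
[589.27817922  97.05244707 164.60979328]
[232. 318.] 0.82 61 [5.88938e+02 1.02218e+02 1.03000e-01] 0.103 along/lat 26.8 1.3
[134. 318.] 0.56 61 [5.83138e+02 1.65597e+02 9.40000e-02] 0.032 along/lat 90.5 1.4
```

View pics/p4.png

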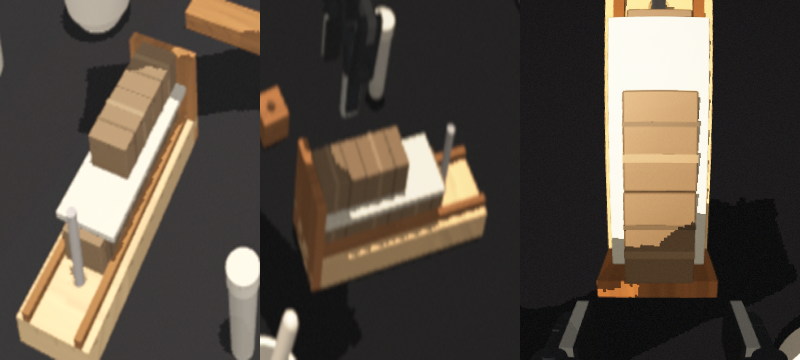

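The pictures show both uppers flat on the card: the first against the stop, the joint closed (wrist crop row 192), in line with the row, with the card square and the pin standing. The robot is clear, so I hand in.

```bash
python3 -c "
from cell import ctrl
print(ctrl.finish_job())"
```

```text
the job is handed in; nothing more can be done
None
```

The job is handed in: the row is closed and pinned, the card lies square on it, and both brown bench slabs are stacked flush from the stop. The first upper was knocked aside mid-run, so while lowering the second I hit it; I lifted off, reset both, and the row, card and pin showed no shift.

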